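# Fit up a butt joint and set the welder

### The job

Get the butt joint ready to weld: lift the gel tin out of the weld fixture and set it down gently, upright on the floor of the yellow consumables tray, then reach in under the fume hood and draw the loose steel coupon toward you along its guides, pressing on its top, until it lies flat and butts squarely against the clamped coupon with no gap. Set the welder's selector to its fifth position, four clicks clockwise from the anticlockwise stop. Leave the spray can, the spare nozzle, the pliers and the wire brush as they are.

Things in the scene. Friction and masses are not known exactly. Their poses are not given: they have to be found in the camera images.
- fixture: Fixed steel butt-weld fixture. Origin on the bench under it; x runs along its guides away from the robot, y across, z up. Bed plate 12 mm thick, x -180 to 192, y +-95 mm. Two guide bars 10 mm wide, inner faces at y = +-51.5 mm, x -77 to 185 mm, tops 23 mm above the bench. Plenum box of the fume hood at x 195 to 270, y +-105, 173 mm high; duct stub behind it to x = 320 mm
- joint_line (a point): Butt line: middle of the clamped coupon's far edge, at its top face, 17 mm above the bench; axes as the fixture's, at fixture x = -70 mm. The clamped coupon (fixed, 100 mm wide, 5 mm thick) reaches 95 mm from here toward the robot. Toggle clamps hold it at fixture x = -145, y = +-78 mm: up to 47 mm above the bench, arms in to y = +-26 mm, red handles lying back to x = -212 mm
- hood_lip (a point): Middle of the lower front edge of the fume hood's canopy (clear sheet, yellow front bar), 165 mm above the bench, at fixture x = +45 mm; axes as the fixture's. The canopy is 8 mm thick and reaches 150 mm from here along +x to the plenum, y +-105 mm; below it is open in front and at both sides
- coupon_mid (a point): Centre of the loose steel coupon, a dark plate 110 mm long (x, along the guides) x 100 mm wide x 5 mm thick, 0.34 to 0.52 kg, lying flat on the bed between the guides (1.5 mm clearance each side), under the clear canopy; axes as the fixture's. Its oiled underside slides easily on the bed (friction about 0.15), its dry top grips a fingertip pressed on it with 10 to 15 N
- coupon_edge (a point): Middle of the loose coupon's near edge (ground bright), at its top face; axes as the fixture's. It starts 10 to 22 mm behind the canopy's front bar; fully home it meets the butt line, at fixture x = -70 mm, 17 mm above the bench
- tin_mid (a point): Centre of the gel tin (blue and white, orange lid), upright cylinder 56 mm diameter, 55 mm high, about 0.2 kg, standing on the fixture bed between the two coupons, in the way; z up
- tray: Fixed yellow consumables tray, origin centre of its underside, outer 150 (x) x 210 (y) x 24 mm high (z), walls and floor 4 mm thick. The spare nozzle stands in its +y half
- welder: Fixed red inverter welder. Origin on the bench below the centre of its control face; x from its front to its back, y to its left, z up. Case 180 mm wide, x -57 to 300 mm, 198 mm high; carrying handle on top, x 110 to 270, up to 247 mm high. The face slopes 40 degrees from horizontal: outward normal (-0.643, 0, 0.766), centre 150 mm above the bench, 75 mm up and down from it
- selector (a joint): Angle of the welder's detented selector in rad: 0 at its anticlockwise stop, growing clockwise seen looking onto the face; six positions 0.524 rad (30 degrees) apart, each marked by a white dot that grows with the number; sixth at the clockwise stop 2.618, fifth at 2.094. A sprung detent pulls it into the nearest one (about 0.2 N m to pass a click)
- selector_grip (a point): Grip point of the selector, on its turning axis, 22.5 mm off the face; z is the face's outward normal, x runs along the bar to its pointer end (white line), which at joint 0 stands 75 degrees anticlockwise from straight up the slope. The grip is a dark grey bar 40 mm long, 12 mm wide, from 7.5 to 33.5 mm off the face, on a 42 mm round skirt 5 mm thick
- spray_can: Loose green and white spray can, 56 mm diameter, 184 mm high, standing on the bench beyond the tray; origin centre of its underside
- spare_nozzle: Loose copper welding nozzle, 25 mm diameter, 60 mm high, standing in the tray; origin centre of its underside
- pliers: Loose yellow-handled welding pliers lying flat on the bench, 190 mm long along x, 15 mm high; origin on the bench below them
- wire_brush: Loose wire brush lying on the bench, 210 mm long along x, 26 mm wide, 36 mm high; origin on the bench below it

How it is judged:
By the outcome, as a careful person would: the job done as asked, in the order asked, and still so for the second after the job is handed in, with the robot touching nothing.
It also fails if it takes over 72 s, if anything falls off the work surface, if the arm or the gripper's body presses on something with over 40 N, if the wrist force passes 120 N, or if a joint passes its speed limit or range.

### The arm

A 7-joint arm with a two-finger parallel gripper is mounted at the origin on the work surface. World frame = base frame: x ahead of the robot, y to its left, z up, the work surface at z = 0. Lengths are in m, angles in rad, forces in N, time in s.
With the tool pointing down it reaches from about 0.425 to 0.825 m from the base axis. Payload 3.6 kg.
Tool frame: the origin (TCP) lies between the finger pads; the fingertips stand 11 mm ahead of it and the grasp point (between the pads) lies 8 mm behind it; z points along the fingers, y is the line along which they close (so a half turn about z gives the same grasp; the last joint's range is limited). The gripper opens to 85 mm and grips with 20 to 120 N. Pads are 22 mm wide; open, the fingers measure 114 mm over their backs; the gripper's body (76 mm by 85 mm) begins 54 mm behind the grasp point. The pads swing forward as they close: fully open they stand 13 mm farther back than shut.
Start: joints at [-1.232, 0.615, -0.013, 1.423, 0.008, 1.103, -0.04], TCP at [0.232, 0.607, 0.217] pointing down, gripper open.
Joint ranges: [-3.12, 3.12], [-0.3, 2.06], [-1.34, 1.32], [0.26, 2.42], [-1.36, 4.5], [0.01, 1.98], [-2.84, 2.84]. Speed limits (rad/s): [2.79, 2.79, 3.14, 3.14, 3.14, 3.14, 3.14].

### API

Orientations are given as [roll, pitch, yaw] about the fixed x, y, z axes, in that order (R = Rz(yaw) Ry(pitch) Rx(roll)).
In Python, from workcell import ctrl gives the robot as it stands.
- The arm moves only by the shell command python3 -m inch 'ROWS' [FORCE]. ROWS is JSON, a list of rows, each a list of 7 numbers: the shift along the tool's x, y, z in m, then the turn, a rotation vector about the tool's x, y, z in degrees, then the opening, from -1 (shut) to 1 (fully open). In form: [[x, y, z, rx, ry, rz, jaw], ...]. A call has 1 to 12 rows; each row shifts and turns the commanded pose from where the row before left it, along the tool's axes as they then stand; what a row does not reach is not made up. A row lasts 1/10 s, in which the tool goes at most 50 mm and 8.59 degrees, less where a joint would pass 70% of its speed; a pose out of reach is approached as far as the arm can. A call with a gripper value outside its range is refused whole. The fingers move at their own pace and stop on an object; FORCE is the grip in N (left out, the last holds). Time passes only in rows, so rows that do not move let the fingers close. It gives the time, the measured TCP pose, the force, the opening and the grip force at its end, in the units of the state.
- ctrl.sense(): the state, without advancing time (a new reading comes with each control period).
- ctrl.grab_frame(name): name is "scene" or "top" or "wrist"; returns a dict with "color" (384x512x3 uint8, red, green, blue), "range_z" (384x512 float32, m along the optical axis (not along the pixel's ray), 0 where there is no reading), "intrinsics" (3x3 intrinsics, pixels), "distortion" ([k1, k2, p1, p2, k3] as OpenCV has them; the pictures are not rectified), "R" (3x3) and "t" (3): a world point X has camera coordinates R X + t. Camera axes: x right, y down, z forward; pixel columns grow to the right and rows downward; lengths in m; the calibration is good to about 2 mm. A picture is of the moment at which its call begins.
- ctrl.close_job(): hands the job in; it is judged then, once.
The state is a dict: "t": time; "joint_pos": joint angles; "dq": joint speeds; "joint_efforts": joint torques, N m; "position": TCP position; "ee_rot": TCP orientation; "force": force on the tool from outside, world axes, zero at the start; "wrist_torque": the same for the moment, N m; "gripper_width": finger opening in m; "gripper_force": force on a finger pad.
Only numpy, scipy, OpenCV 4.12 (cv2) and the standard library are available. Lean on these libraries where they do the work, as an engineer would, in place of code of your own. Each camera call takes 0.05 s, during which the arm holds its last target. There are 200 camera calls.

## Working session

There is one attempt and no reset: what is moved stays moved. The work goes in short steps, Python scripts to look and compute and a shell command to move; the robot and the scene stay as the last step left them, time stands still between calls to the robot, and variables do not carry over. Pictures are saved under pics/ and viewed, at most 10 in all, crops included, and the job is handed in when it is done.

```bash
mkdir -p pics; ls
python3 - <<'E'
from workcell import ctrl
import cv2,numpy as np,pickle
s=ctrl.sense();print(s['t'],s['position'],s['ee_rot'],s['gripper_width'],s['force'])
ims=[]
for n in("top","scene"):
    f=ctrl.grab_frame(n);pickle.dump(f,open(f'{n}.pkl','wb'))
    cv2.imwrite(f'pics/{n}0.png',f['color'][:,:,::-1])
    print(n,f['intrinsics'],f['distortion'],f['R'],f['t'])
E
```

```text
pics
0.0 [0.23159566 0.60646296 0.21542843] [-3.13898516e+00  2.34613127e-05  2.77686273e+00] 0.0855574454975313 [ 0.58454601 -0.55198351  0.57299128]
top [[444.79697149   0.         254.09129382]
 [  0.         444.79697149 194.10224929]
 [  0.           0.           1.        ]] [0.03798427 0.         0.         0.         0.        ] [[-0.10259179 -0.99472028 -0.00254749]
 [-0.97415057  0.10098781 -0.20206963]
 [ 0.20126002 -0.01824904 -0.97936784]] [0.0577473  0.48304841 1.15109695]
scene [[494.18744348   0.         263.58425947]
 [  0.         494.18744348 196.04203328]
 [  0.           0.           1.        ]] [-0.07499145  0.          0.          0.          0.        ] [[-0.98282472  0.18449678  0.00406371]
 [ 0.15270175  0.82542129 -0.54347205]
 [-0.10362312 -0.53351723 -0.83941743]] [ 0.4801605  -0.03416508  1.32513314]
```

View pics/top0.png

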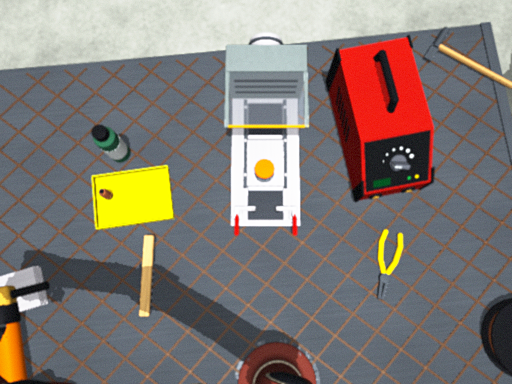

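View pics/scene0.png

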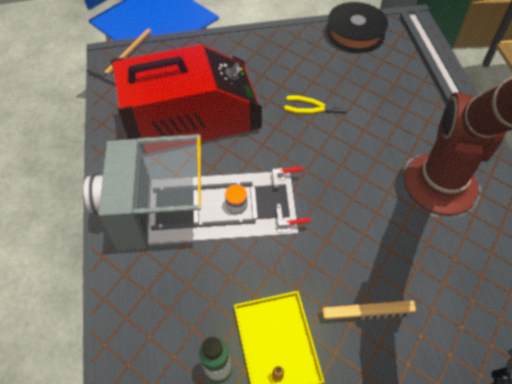

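The top view shows tin lid at (264,168), canopy bar at y=126, tray with corners (92,176), (168,166), (173,219), (96,229), and selector at about (400,161). Next I'll zoom and measure.

```bash
cat > h.py <<'E'
import cv2,numpy as np,pickle
from workcell import ctrl
def ray(f,px):
    u=cv2.undistortPoints(np.array(px,float).reshape(-1,1,2),f['intrinsics'],np.array(f['distortion'])).reshape(-1,2)
    return np.c_[u,np.ones(len(u))]
def onz(f,px,z):
    d=ray(f,px)@f['R']; c=-f['R'].T@f['t']
    return c+d*((z-c[2])/d[:,2])[:,None]
def dep(f,px):
    px=np.array(px); Z=np.array([f['range_z'][int(v),int(u)] for u,v in px])
    return (ray(f,px)*Z[:,None]-f['t'])@f['R']
def proj(f,X):
    return cv2.projectPoints(np.array(X,float).reshape(-1,1,3),cv2.Rodrigues(f['R'])[0],np.array(f['t']),f['intrinsics'],np.array(f['distortion']))[0].reshape(-1,2)
def Rz(a): return np.array([[np.cos(a),-np.sin(a),0],[np.sin(a),np.cos(a),0],[0,0,1]])
E
python3 - <<'E'
from h import *
np.set_printoptions(precision=4,suppress=True)
f=pickle.load(open('top.pkl','rb'));c=f['color'];h=cv2.cvtColor(c,cv2.COLOR_RGB2HSV)
def comps(m,n):
    k,l,s,ce=cv2.connectedComponentsWithStats(m.astype(np.uint8))
    return [(l==i) for i in range(1,k) if s[i,4]>n]
H,S,V=[h[:,:,i].astype(int) for i in range(3)]
for m in comps((H>8)&(H<21)&(S>150)&(V>150),30):
    v,u=np.nonzero(m);print('orange',u.mean(),v.mean(),len(u),dep(f,np.c_[u,v]).mean(0) , onz(f,[[u.mean(),v.mean()]],.067))
for m in comps((H>=24)&(H<36)&(S>150)&(V>120),30):
    v,u=np.nonzero(m);r=cv2.minAreaRect(np.c_[u,v].astype(np.float32));b=cv2.boxPoints(r);print('yellow',len(u),b.tolist())
    z=.024 if len(u)>1500 else .17
    w=onz(f,np.c_[u,v],z)*1000; r=cv2.minAreaRect(w[:,:2].astype(np.float32));print(r)
for m in comps(((H<6)|(H>174))&(S>150)&(V>120),15):
    v,u=np.nonzero(m);print('red',len(u),u.mean(),v.mean(),dep(f,np.c_[u,v]).mean(0))
# fit tray pose / knob plane
A=cv2.resize(c[95:240,222:312],None,fx=4,fy=4,interpolation=cv2.INTER_CUBIC)
B=cv2.resize(c[135:200,357:437],None,fx=5,fy=5,interpolation=cv2.INTER_CUBIC)
o=np.zeros((580,770,3),np.uint8);o[:,:360]=A;o[:325,365:765]=B
cv2.imwrite('pics/z1.png',o[:,:,::-1])
E
```

```text
orange 262.1212121212121 174.54545454545453 33 [ 0.534  -0.0188  0.0664] [[ 0.5339 -0.0188  0.067 ]]
orange 5.076923076923077 293.3538461538462 65 [0.2943 0.6596 0.0614] [[0.294  0.6566 0.067 ]]
orange 11.553319919517103 354.26056338028167 994 [0.1472 0.6367 0.0695] [[0.1466 0.6382 0.067 ]]
yellow 172 [[228.0, 127.0], [228.0, 125.0], [304.0, 125.0], [304.0, 127.0]]
((631.3887939453125, -37.365631103515625), (189.81170654296875, 5.289002895355225), 84.04936218261719)
yellow 4197 [[87.34001922607422, 175.37997436523438], [167.4199981689453, 163.93997192382812], [175.17999267578125, 218.25997924804688], [95.10002136230469, 229.69998168945312]]
((519.9569091796875, 342.1969299316406), (155.07579040527344, 214.60231018066406), 2.549037456512451)
yellow 503 [[378.0, 229.0], [402.0, 229.0], [402.0, 274.0], [378.0, 274.0]]
((291.94354248046875, -293.1494140625), (56.029502868652344, 104.85433197021484), 80.1286849975586)
yellow 53 [[0.0, 304.0], [0.0, 293.0], [7.0, 293.0], [7.0, 304.0]]
((279.4447937011719, 604.1620483398438), (24.857635498046875, 15.498992919921875), 1.1903291940689087)
red 7074 385.5161153519932 97.38408255583828 [ 0.6645 -0.3353  0.1969]
red 77 236.11688311688312 226.3116883116883 [0.4057 0.0646 0.0395]
red 76 294.0394736842105 226.57894736842104 [ 0.3892 -0.0899  0.0379]
red 288 305.39930555555554 368.00347222222223 [ 0.0291 -0.0765  0.0166]
red 133 243.4436090225564 374.390977443609 [0.0289 0.0824 0.0112]
```

View pics/z1.png

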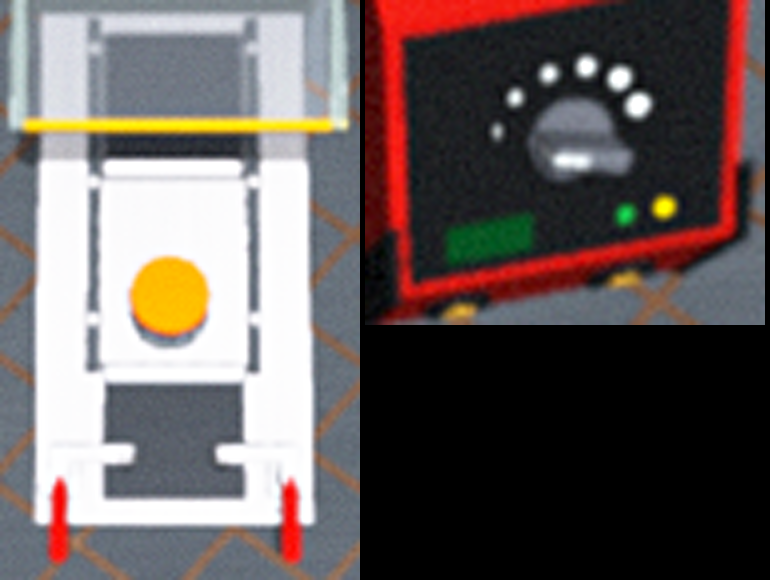

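```bash
cat > m.py <<'E'
from h import *
from scipy.optimize import least_squares
np.set_printoptions(precision=4,suppress=True)
f=pickle.load(open('top.pkl','rb'))
c=f['color']
# fixture fit
obs=[((36,524),(-180,95,12)),((313,524),(-180,-95,12)),((22,126),(45,105,165)),((334,126),(45,-105,165)),((105,497),(-165,50,17)),((244,497),(-165,-50,17)),((88,372),(-77,61.5,23)),((257,372),(-77,-61.5,23))]
px=np.array([o[0] for o in obs],float);px=np.c_[222,95]+(px+.5)/4-.5
L=np.array([o[1] for o in obs])/1000
r=least_squares(lambda p:(proj(f,L@Rz(p[2]).T+[p[0],p[1],0])-px).ravel(),[.58,-.03,-.1],loss='soft_l1')
print('fixture',r.x,np.degrees(r.x[2]));print(r.fun.reshape(-1,2) if len(r.fun)>8 else r.fun)
F=r.x
def tofix(w): return (w-[F[0],F[1],0])@Rz(F[2])
e=onz(f,np.c_[222,95]+(np.array([[172,178],[172,366],[172,160],[172,382]])+.5)/4-.5,.017)
print('edges in fix',tofix(e));
print('tin fix',tofix(onz(f,np.c_[222,95]+(np.array([[169.5,295]])+.5)/4-.5,.067)),onz(f,np.c_[222,95]+(np.array([[169.5,295]])+.5)/4-.5,.067))
# welder plane
u,v=np.meshgrid(np.arange(369,428),np.arange(146,186));pp=np.c_[u.ravel(),v.ravel()]
d=f['range_z'][pp[:,1],pp[:,0]];pp=pp[d>0]
W=dep(f,pp);
k=np.ones(len(W),bool)
for i in range(6):
    A=np.c_[W[:,:2],np.ones(len(W))];q=np.linalg.lstsq(A[k],W[k,2],rcond=None)[0];rs=W[:,2]-A@q;k=np.abs(rs)<max(.002,1.5*rs[k].std()*(i<3))
n=np.array([-q[0],-q[1],1]);n/=np.linalg.norm(n);print('normal',n,'yaw',np.degrees(np.arctan2(-n[1],-n[0])),k.mean())
pt=np.array([W[k].mean(0)]);
dots=np.array([(497,131),(515.5,97.5),(549,73),(587,66),(619.5,78),(638,104)])-[365,0]
dp=[357,135]+(dots+.5)/5-.5
dr=ray(f,dp)@f['R'];cc=-f['R'].T@f['t'];P=cc+dr*(((pt[0]-cc)@n)/(dr@n))[:,None]
def face(yaw):
    R=Rz(yaw);return R@[.766,0,.643],R@[0,1,0],R@[-.643,0,.766]
def circ(p):
    up,le,nn=face(p[2]);Q=(P-P.mean(0));a=np.radians(-75+30*np.arange(6));
    return np.r_[(Q@up-p[0]-p[3]*np.cos(a)),(Q@le-p[1]+p[3]*np.sin(a)),]
r2=least_squares(circ,[0,0,np.arctan2(-n[1],-n[0]),.03]);print('circ',r2.x,np.degrees(r2.x[2]),r2.fun*1000)
yaw=r2.x[2];up,le,nn=face(yaw);ctr=P.mean(0)+up*r2.x[0]+le*r2.x[1]
print('knob face ctr',ctr,'grip',ctr+nn*.0225)
off=(W-ctr)
s=np.abs(off@up)<.018;s&=np.abs(off@le)<.03
B=off[s]; g=B@n>.024; print('high pts',g.sum(), (B[g]@up)[:40],(B[g]@le)[:40])
E
python3 m.py
```

```text
fixture [ 0.5847 -0.0326 -0.1014] -5.808601657407105
[[-0.0503 -0.8372]
 [-0.062  -0.9478]
 [-3.0321  1.4082]
 [ 2.7125  1.1974]
 [-0.9313  0.199 ]
 [ 0.8074  0.1388]
 [-0.8152 -0.3571]
 [ 1.3783 -0.4434]]
edges in fix [[ 0.0644  0.0001  0.017 ]
 [-0.0725  0.001   0.017 ]
 [ 0.0779  0.      0.017 ]
 [-0.0839  0.001   0.017 ]]
tin fix [[-0.0348  0.0034  0.067 ]] [[ 0.5504 -0.0257  0.067 ]]
normal [-0.6262 -0.0662  0.7769] yaw 6.03230165963568 0.5189442315879097
circ [-0.0239 -0.      0.081   0.0371] 4.641607530156686 [ 0.2515 -0.1657 -0.0553 -0.1552 -0.2681  0.3928  0.0987  0.1955 -0.1047
 -0.0643 -0.0031 -0.1221]
knob face ctr [ 0.5111 -0.3532  0.1502] grip [ 0.4967 -0.3544  0.1674]
high pts 90 [0.0111 0.0121 0.0118 0.0107 0.0107 0.0106 0.0089 0.0078 0.0089 0.0078
 0.006  0.0088 0.0094 0.0108 0.011  0.0093 0.0087 0.0068 0.0068 0.0084
 0.0074 0.0064 0.0057 0.006  0.0059 0.0032 0.0049 0.0091 0.0087 0.008
 0.008  0.0083 0.0076 0.0073 0.0047 0.0046 0.007  0.0046 0.0051 0.0019] [ 0.02    0.0186  0.0163  0.0133  0.0113  0.009   0.0056  0.0026 -0.0007
 -0.0036 -0.0071  0.0202  0.0186  0.0176  0.0156  0.0122  0.0096  0.0061
  0.0039  0.0031  0.0002 -0.0026 -0.0053 -0.0071 -0.0093 -0.0136 -0.0143
  0.0204  0.018   0.0153  0.0133  0.0114  0.0087  0.0064  0.0023  0.0001
 -0.     -0.004  -0.0057 -0.0104]
```

```bash
cat > d.py <<'E'
# usage: d.py x y z [roll pitch yaw deg]: shift in the tool axes (after the turn), turn in tool axes
import sys
from h import *
from scipy.spatial.transform import Rotation as Ro
s=ctrl.sense();a=list(map(float,sys.argv[1:]))
R0=Ro.from_euler('xyz',s['ee_rot']);R1=Ro.from_euler('xyz',a[3:],degrees=True) if len(a)>3 else R0
dx=np.array(a[:3])-s['position']
print('t',s['t'],'rot',np.round((R0.inv()*R1).as_rotvec(degrees=True),2),'shift pre',np.round(R0.inv().apply(dx),4),'post',np.round(R1.inv().apply(dx),4),'pos',s['position'].round(4),'rpy',np.degrees(s['ee_rot']).round(2))
E
python3 -m inch '[[0,0,0,0,0,-7.5,1],[0,0,0,0,0,-7.6,1],[-0.025,-0.04,0,0,0,0,1],[-0.025,-0.04,0,0,0,0,1],[-0.025,-0.04,0,0,0,0,1],[-0.025,-0.04,0,0,0,0,1],[-0.025,-0.04,0,0,0,0,1],[-0.025,-0.04,0,0,0,0,1],[-0.025,-0.04,0,0,0,0,1],[-0.025,-0.04,0,0,0,0,1],[-0.025,-0.04,0,0,0,0,1],[-0.025,-0.04,0,0,0,0,1]]' 40
python3 d.py 0.5504 -0.0257 0.2 180 0 174.2
```

```text
t: 1.3
position: [0.4405, 0.1821, 0.2165]
ee_rot: [-3.141, -0.0, 3.041]
force: [1.3, 0.4, 0.3]
gripper_width: 0.0849
gripper_force: 0.0
t 1.3 rot [-0.01 -0.02  0.01] shift pre [-0.1303 -0.1956  0.0165] post [-0.1304 -0.1956  0.0165] pos [0.4405 0.1821 0.2165] rpy [-1.7999e+02 -2.0000e-02  1.7421e+02]
```

```bash
python3 -m inch '[[-0.026,-0.039,0,0,0,0,1],[-0.026,-0.039,0,0,0,0,1],[-0.026,-0.039,0,0,0,0,1],[-0.026,-0.039,0.01,0,0,0,1],[-0.022,-0.03,0.01,0,0,0,1],[0,0,0,0,0,0,1],[0,0,0,0,0,0,1]]'
python3 d.py 0.5504 -0.0257 0.2 180 0 174.2
python3 - <<'E'
from h import *
f=ctrl.grab_frame('wrist');pickle.dump(f,open('w1.pkl','wb'))
cv2.imwrite('pics/w1.png',f['color'][:,:,::-1])
c=f['color'];h=cv2.cvtColor(c,cv2.COLOR_RGB2HSV);m=(h[:,:,0]>8)&(h[:,:,0]<22)&(h[:,:,1]>150)&(h[:,:,2]>150)
v,u=np.nonzero(m);print(len(u));r=cv2.minEnclosingCircle(np.c_[u,v].astype(np.float32));print(r,onz(f,[r[0]],.067))
f2=ctrl.grab_frame('top');pickle.dump(f2,open('top2.pkl','wb'))
E
```

```text
t: 2.0
position: [0.5463, -0.0146, 0.1957]
ee_rot: [-3.142, -0.002, 3.038]
force: [-0.1, 0.6, 0.2]
gripper_width: 0.0853
gripper_force: 0.0
t 2.0 rot [-0.   -0.13 -0.13] shift pre [-0.0053 -0.0106 -0.0043] post [-0.0052 -0.0106 -0.0043] pos [ 0.5463 -0.0146  0.1957] rpy [-1.8000e+02 -1.3000e-01  1.7407e+02]
2556
((255.37841796875, 270.120361328125), 108.52095031738281) [[ 0.65607507 -0.02558388  0.067     ]]
```

View pics/w1.png

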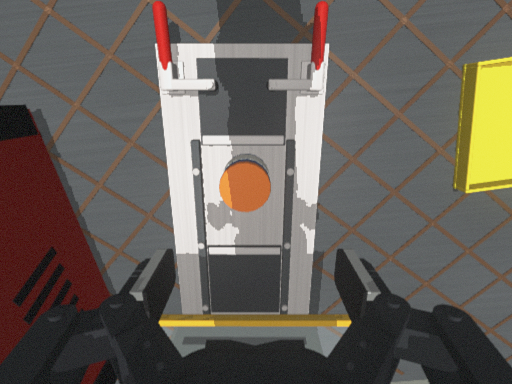

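The wrist view shows the tin lid at (245,186), clamped far edge at row 145, loose near edge at row 246, and bed near corners at (157,44) and (328,44).

```bash
cat > m2.py <<'E'
from h import *
from scipy.optimize import least_squares
np.set_printoptions(precision=4,suppress=True)
f=pickle.load(open('w1.pkl','rb'))
c=f['color'];h=cv2.cvtColor(c,cv2.COLOR_RGB2HSV);m=(h[:,:,0]>5)&(h[:,:,0]<18)&(h[:,:,1]>120)&(h[:,:,2]>120)
k,l,s,ce=cv2.connectedComponentsWithStats(m.astype(np.uint8));i=1+s[1:,4].argmax();print(s[i],ce[i])
v,u=np.nonzero(l==i);p=np.array([[s[i,0]+s[i,2]/2-.5,s[i,1]+s[i,3]/2-.5]])
print('tin',onz(f,p,.067))
obs=[((157,44),(-180,95,12)),((328,44),(-180,-95,12)),((192,140),(-77,61.5,23)),((293,140),(-77,-61.5,23)),((198,58.5),(-165,50,17)),((287.5,58.5),(-165,-50,17)),((202,145),(-70,50,17)),((284,145),(-70,-50,17))]
px=np.array([o[0] for o in obs],float);L=np.array([o[1] for o in obs])/1000
# camera looks from robot side? sort sides by prediction
g=[.5847,-.0326,-.1014]
pr=proj(f,L@Rz(g[2]).T+[g[0],g[1],0]);print(pr)
px2=px.copy()
if np.sign(pr[0,0]-pr[1,0])!=np.sign(px[0,0]-px[1,0]):
    L[:,1]*=-1
r=least_squares(lambda q:(proj(f,L@Rz(q[2]).T+[q[0],q[1],0])-px).ravel(),g,loss='soft_l1')
F=r.x;print(F,np.degrees(F[2]),(proj(f,L@Rz(F[2]).T+[F[0],F[1],0])-px))
tf=lambda w:(w-[F[0],F[1],0])@Rz(F[2])
print('tin fix',tf(onz(f,p,.067)),'edges',tf(onz(f,[[245,246.5],[243,145]],.017)),'bar',tf(onz(f,[[162,317],[348,317],[162,326],[348,326]],.165)))
E
python3 m2.py
```

```text
[ 219  162   52   50 2001] [244.5762 186.4583]
tin [[ 0.5515 -0.0266  0.067 ]]
[[329.6219  42.773 ]
 [154.8905  42.99  ]
 [295.8481 139.7149]
 [190.4435 139.8026]
 [288.2247  57.3653]
 [196.2586  57.4739]
 [285.2575 144.9201]
 [201.579  144.9878]]
[ 0.5854 -0.033  -0.1033] -5.919291280917838 [[-2.0052 -0.3963]
 [ 1.5894 -0.2401]
 [-1.6443  0.3739]
 [ 2.683   0.4893]
 [-1.6839 -0.3342]
 [ 0.7101 -0.2493]
 [-0.5237  0.5609]
 [ 1.0948  0.6534]]
tin fix [[-0.0344  0.0028  0.067 ]] edges [[ 0.0661  0.0007  0.017 ]
 [-0.0707 -0.0003  0.017 ]] bar [[ 0.049  -0.0635  0.165 ]
 [ 0.0488  0.0916  0.165 ]
 [ 0.0585 -0.0645  0.165 ]
 [ 0.0582  0.0926  0.165 ]]
```

```bash
python3 -m inch '[[-0.005,-0.007,0.0,0,0,0,1],[0,0,0.03,0,0,0,1],[0,0,0.03,0,0,0,1],[0,0,0,0,0,0,1],[0,0,0,0,0,0,1]]' 40;python3 d.py 0.5513 -0.0263 0.043 180 0 174.1
```

```text
t: 2.6
position: [0.5512, -0.0208, 0.1371]
ee_rot: [3.142, 0.0, 3.042]
force: [-0.1, 0.0, 0.2]
gripper_width: 0.0853
gripper_force: 0.0
t 2.6 rot [0.   0.   0.17] shift pre [-0.0006 -0.0055  0.0941] post [-0.0006 -0.0055  0.0941] pos [ 0.5512 -0.0208  0.1371] rpy [180.     0.   174.27]
```

```bash
python3 -m inch '[[0,-0.0055,0.03,0,0,0,1],[0,0,0.03,0,0,0,1],[0,0,0.02,0,0,0,1],[0,0,0.014,0,0,0,1],[0,0,0,0,0,0,1],[0,0,0,0,0,0,0],[0,0,0,0,0,0,-0.5],[0,0,0,0,0,0,-1],[0,0,0,0,0,0,-1],[0,0,0,0,0,0,-1],[0,0,0,0,0,0,-1],[0,0,0,0,0,0,-1]]' 30;python3 d.py 0.5513 -0.0263 0.12
```

```text
t: 3.8
position: [0.552, -0.0267, 0.0448]
ee_rot: [3.141, 0.004, 3.04]
force: [-0.5, -0.7, 4.7]
gripper_width: 0.0537
gripper_force: 30.6
t 3.8 rot [0. 0. 0.] shift pre [ 0.0005  0.0004 -0.0752] post [ 0.0005  0.0004 -0.0752] pos [ 0.552  -0.0267  0.0448] rpy [179.98   0.23 174.2 ]
```

```bash
python3 -m inch '[[0,0,-0.01,0,0,0,-1],[0,0,-0.025,0,0,0,-1],[0,0,-0.03,0,0,0,-1],[0,0,-0.03,0,0,0,-1],[0.004,0.02,-0.015,0,0,0,-1],[0.008,0.04,0,0,0,0,-1],[0.008,0.04,0,0,0,0,-1],[0.008,0.04,0,0,0,0,-1],[0.008,0.04,0,0,0,0,-1],[0.008,0.04,0,0,0,0,-1],[0.008,0.04,0,0,0,0,-1],[0.006,0.03,0,0,0,0,-1]]'; python3 -m inch '[[0.004,0.02,0,0,0,0,-1],[0,0,0,0,0,0,-1],[0,0,0,0,0,0,-1]]';python3 d.py 0.522 0.295 0.038;python3 - <<'E'
from h import *
f=ctrl.grab_frame('top');pickle.dump(f,open('top3.pkl','wb'))
c=f['color'];h=cv2.cvtColor(c,cv2.COLOR_RGB2HSV)
f0=pickle.load(open('top.pkl','rb'));h=cv2.cvtColor(f0['color'],cv2.COLOR_RGB2HSV)[165:230,90:178]
m=((h[:,:,0]<22)|(h[:,:,0]>165))&(h[:,:,2]<220);v,u=np.nonzero(m);print('nozzle',len(u),onz(f0,[[u.mean()+90,v.mean()+165]],.034))
E
```

```text
t: 5.0
position: [0.5206, 0.2712, 0.1533]
ee_rot: [3.14, -0.001, 3.044]
force: [-0.1, -0.1, -3.0]
gripper_width: 0.0538
gripper_force: 32.4
t: 5.3
position: [0.5197, 0.2875, 0.1528]
ee_rot: [-3.14, -0.0, 3.041]
force: [0.6, 0.0, -1.6]
gripper_width: 0.054
gripper_force: 32.4
t 5.3 rot [0. 0. 0.] shift pre [-0.0016  0.0078  0.1148] post [-0.0016  0.0078  0.1148] pos [0.5197 0.2875 0.1528] rpy [-1.7993e+02 -1.0000e-02  1.7425e+02]
nozzle 347 [[0.51136526 0.33406775 0.034     ]]
```

```bash
python3 -m inch '[[0,0.004,0.02,0,0,0,-1],[0,0,0.03,0,0,0,-1],[0,0,0.03,0,0,0,-1],[0,0,0.016,0,0,0,-1],[0,0,0.008,0,0,0,-1],[0,0,0.004,0,0,0,-1],[0,0,0.002,0,0,0,-1],[0,0,0,0,0,0,-1],[0,0,0,0,0,0,-1]]';python3 d.py 0.522 0.295 0.037
```

```text
t: 6.25
position: [0.5211, 0.2922, 0.0436]
ee_rot: [3.141, 0.001, 3.04]
force: [0.8, 0.2, -2.0]
gripper_width: 0.0539
gripper_force: 32.4
t 6.25 rot [0. 0. 0.] shift pre [-0.0006  0.0029  0.0066] post [-0.0006  0.0029  0.0066] pos [0.5211 0.2922 0.0436] rpy [1.7994e+02 9.0000e-02 1.7419e+02]
```

```bash
python3 -m inch '[[0,0,0.003,0,0,0,-1],[0,0,0.002,0,0,0,-1],[0,0,0.001,0,0,0,-1],[0,0,0,0,0,0,-1],[0,0,0,0,0,0,-1]]'
```

```text
t: 6.75
position: [0.5203, 0.292, 0.0369]
ee_rot: [-3.142, -0.0, 3.041]
force: [-1.6, 0.1, 1.5]
gripper_width: 0.0537
gripper_force: 32.8
```

```bash
python3 -m inch '[[0,0,0,0,0,0,-0.1],[0,0,0,0,0,0,0.4],[0,0,0,0,0,0,0.8],[0,0,0,0,0,0,1],[0,0,0,0,0,0,1],[0,0,0,0,0,0,1],[0,0,-0.02,0,0,0,1],[0,0,-0.04,0,0,0,1],[0,0,-0.045,0,0,0,1],[0,0,-0.045,0,0,0,0]]' 40
python3 - <<'E'
from h import *
f=ctrl.grab_frame('wrist');cv2.imwrite('pics/w2.png',f['color'][:,:,::-1])
E
```

```text
t: 7.75
position: [0.5202, 0.2917, 0.188]
ee_rot: [-3.141, -0.001, 3.04]
force: [1.1, 0.3, 0.2]
gripper_width: 0.073
gripper_force: 0.0
```

View pics/w2.png

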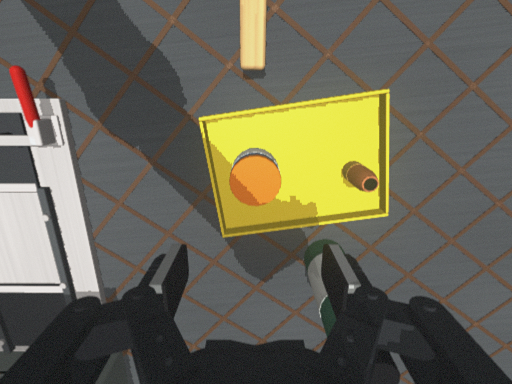

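The tin stands upright in the tray at (255,178), clear of the nozzle at (360,177). Next is the coupon: fingers shut, tilted about 38° to reach under the hood.

```bash
python3 -m inch '[[-0.004,-0.02,0,0,0,0,-1],[-0.007,-0.04,0,0,0,0,-1],[-0.007,-0.04,0,0,0,0,-1],[-0.007,-0.04,0,0,0,0,-1],[-0.007,-0.04,0,0,0,0,-1],[-0.007,-0.04,0,0,0,0,-1],[-0.007,-0.04,0,0,0,0,-1],[-0.007,-0.035,0,0,0,0,-1],[-0.004,-0.02,0,0,0,0,-1],[0,0,0,0,0,0,-1]]' 40
python3 d.py 0.5456 -0.0289 0.15 180 0 174.08
python3 - <<'E'
from h import *
from scipy.spatial.transform import Rotation as Ro
s=ctrl.sense();f=ctrl.grab_frame('wrist');R=Ro.from_euler('xyz',s['ee_rot']).as_matrix()
print('cam in tool',R.T@(-f['R'].T@f['t']-s['position']))
F=[.5854,-.033,-.1033];print(s['position'],(s['position']-[F[0],F[1],0])@Rz(F[2]))
f=ctrl.grab_frame('wrist');print('clamp/loose edge check'); cv2.imwrite('pics/w3.png',f['color'][:,:,::-1])
E
```

```text
t: 8.8
position: [0.5453, -0.0322, 0.1865]
ee_rot: [-3.139, 0.001, 3.033]
force: [-0.1, 0.3, -0.3]
gripper_width: -0.0001
gripper_force: 0.0
t 8.8 rot [-0.17  0.03 -0.32] shift pre [0.0001 0.0034 0.0365] post [0.0001 0.0033 0.0365] pos [ 0.5453 -0.0322  0.1865] rpy [-1.7983e+02  3.0000e-02  1.7376e+02]
cam in tool [ 0.08351581 -0.00065951 -0.15807657]
[ 0.54532094 -0.0322264   0.18650924] [-0.03994518 -0.00336333  0.18650924]
clamp/loose edge check
```

```bash
python3 -m inch '[[0,0.003,0.01,0,0,0,-1],[0,0,0.02,0,-7.6,0,-1],[0,0,0.01,0,-7.6,0,-1],[0,0,0,0,-7.6,0,-1],[0,0,0,0,-7.6,0,-1],[0,0,0,0,-7.6,0,-1],[0,0,0,0,0,0,-1],[0,0,0,0,0,0,-1]]'
python3 - <<'E'
from h import *
s=ctrl.sense();F=[.5854,-.033,-.1033];print(np.degrees(s['ee_rot']),(s['position']-[F[0],F[1],0])@Rz(F[2]),s['joint_pos'].round(2),s['force'])
E
```

```text
t: 9.7
position: [0.5625, -0.0202, 0.194]
ee_rot: [-3.137, 0.572, 3.044]
force: [-0.2, -0.6, 0.3]
gripper_width: -0.0
gripper_force: 0.0
[-179.70872379   32.7810404   174.40623499] [-0.02409492  0.01033899  0.19395179] [-0.22  0.35  0.22  2.22  0.23  0.01  1.21] [-0.17656366 -0.56041019  0.28245722]
```

```bash
cat > st.py <<'E'
from h import *
s=ctrl.sense();F=[.5854,-.033,-.1033];print(s['t'],'rpy',np.degrees(s['ee_rot']).round(1),'fix',((s['position']-[F[0],F[1],0])@Rz(F[2])).round(4),'q',s['joint_pos'].round(2),'F',(s['force']@Rz(F[2])).round(1))
E
python3 -m inch '[[0,0,-0.01,0,7.6,0,-1],[0,0,-0.01,0,7.6,0,-1],[0,0,0,8,0,0,-1],[0,0,0,8,0,0,-1],[0,0,0,0,0,0,-1]]'; python3 st.py
```

```text
t: 10.2
position: [0.5557, -0.0102, 0.2038]
ee_rot: [-2.884, 0.334, 3.056]
force: [-0.2, 1.5, -0.6]
gripper_width: -0.0003
gripper_force: 0.0
10.2 rpy [-165.2   19.1  175.1] fix [-0.0319  0.0197  0.2038] q [-0.38  0.4   0.22  1.99  0.48  0.57  0.87] F [-0.3  1.5 -0.6]
```

```bash
python3 -m inch '[[0,0,0,4,-5,0,-1],[0,0,0,4,-5,0,-1],[0,0,0,0,-7,0,-1],[0,0,0,0,-7,0,-1],[0,0,0,0,-7,0,-1],[0,0,0,0,0,0,-1],[0,0,0,0,0,0,-1]]'; python3 st.py
```

```text
t: 10.9
position: [0.558, -0.0353, 0.2084]
ee_rot: [-2.637, 0.637, -3.105]
force: [0.4, -0.3, 1.0]
gripper_width: 0.0
gripper_force: 0.0
10.9 rpy [-151.1   36.5 -177.9] fix [-0.027  -0.0052  0.2084] q [-0.84  0.5   0.72  2.24  1.47  0.31 -0.22] F [ 0.4 -0.2  1. ]
```

```bash
cat > t.py <<'E'
import sys
from h import *
from scipy.spatial.transform import Rotation as Ro
# t.py tilt fx fy z : turn to that tilt, and shift in the turned axes
T,fx,fy,z=map(float,sys.argv[1:]);s=ctrl.sense();F=[.5854,-.033,-.1033]
R0=Ro.from_euler('xyz',s['ee_rot']);R1=Ro.from_euler('xyz',[180,0,174.08],degrees=True)*Ro.from_euler('y',-T,degrees=True)
p=Rz(F[2])@[fx,fy,z]+[F[0],F[1],0];d=p-s['position']
print('turn',(R0.inv()*R1).as_rotvec(degrees=True).round(1),'shift post',R1.inv().apply(d).round(4),'pre',R0.inv().apply(d).round(4))
E
for T in 38 45 52; do python3 t.py $T -0.03 0 0.2;done
```

```text
turn [-24.    0.1   6.6] shift post [0.0075 0.0051 0.0047] pre [0.0068 0.0074 0.002 ]
turn [-23.6  -6.8   8.1] shift post [0.0081 0.0051 0.0038] pre [0.0068 0.0074 0.002 ]
turn [-23.1 -13.7   9.5] shift post [0.0085 0.0051 0.0028] pre [0.0068 0.0074 0.002 ]
```

```bash
python3 -m inch '[[0,0,0,0,-7,4,-1],[0,0,0,0,-7,4,-1],[0,0,0,-6,0,0,-1],[0,0,0,-6,0,0,-1],[0,0,0,-6,0,1,-1],[0,0,0,-5,0,1,-1],[0,0,0,0,0,0,-1],[0,0,0,0,0,0,-1]]'; python3 st.py;  python3 t.py 40 -0.03 0 0.12
```

```text
t: 11.7
position: [0.5552, -0.049, 0.2097]
ee_rot: [-3.001, 0.737, 3.131]
force: [-0.0, 1.4, 0.2]
gripper_width: 0.0003
gripper_force: 0.0
11.7 rpy [-172.    42.2  179.4] fix [-0.0284 -0.019   0.2097] q [-0.16  0.32  0.13  2.36  2.66  0.3  -1.16] F [-0.2  1.4  0.2]
turn [-4.5  2.5  3.9] shift post [0.0589 0.019  0.0677] pre [0.0602 0.0282 0.0632]
```

```bash
python3 t.py 40 0.01 0 0.1; python3 -m inch '[[0,0,0,-4.5,2.5,3.9,-1],[0.01,0.01,0.02,0,0,0,-1],[0.01,0.009,0.025,0,0,0,-1],[0.01,0,0.025,0,0,0,-1],[0.01,0,0.025,0,0,0,-1],[0,0,0,0,0,0,-1]]'; python3 st.py;  python3 t.py 40 0.02 0 0.05;python3 t.py 38 0.072 0 0.046
```

```text
turn [-4.5  2.5  3.9] shift post [0.0411 0.019  0.1087] pre [0.0441 0.0304 0.1049]
t: 12.3
position: [0.587, -0.0277, 0.1064]
ee_rot: [-3.133, 0.692, 3.053]
force: [-0.2, 0.1, 0.3]
gripper_width: -0.0001
gripper_force: 0.0
12.3 rpy [-179.5   39.7  174.9] fix [0.001  0.0055 0.1064] q [ 0.04  0.58 -0.12  2.34  2.82  0.49 -1.36] F [-0.2  0.1  0.3]
turn [ 0.1 -0.3  0.6] shift post [ 0.0217 -0.0055  0.0554] pre [ 0.0214 -0.0053  0.0555]
turn [0.1 1.7 0.6] shift post [-0.0188 -0.0055  0.0913] pre [-0.016  -0.0057  0.0918]
```

```bash
python3 -m inch '[[0.007,-0.0055,0.019,0,0,0.6,-1],[0.007,0,0.019,0,0,0,-1],[0.008,0,0.018,0,0,0,-1],[0,0,0,0,0,0,-1],[-0.012,0,0.013,0,0,0,-1],[-0.013,0,0.012,0,0,0,-1],[-0.013,0,0.012,0,0,0,-1],[0,0,0,0,0,0,-1],[0,0,0,0,0,0,-1]]'; python3 st.py;  python3 t.py 40 0.075 0 0.040
```

```text
t: 13.2
position: [0.6579, -0.0426, 0.0508]
ee_rot: [3.139, 0.7, 3.035]
force: [-0.1, 0.2, -0.1]
gripper_width: -0.0002
gripper_force: 0.0
13.2 rpy [179.8  40.1 173.9] fix [ 0.0731 -0.0021  0.0508] q [ 0.08  0.75 -0.12  2.18  2.86  0.5  -1.36] F [-0.2  0.2 -0.1]
turn [ 0.   0.1 -0.2] shift post [0.0055 0.0021 0.0095] pre [0.0055 0.0021 0.0094]
```

```bash
python3 -m inch '[[0.002,0.002,0.006,0,0,0,-1],[0.002,0,0.006,0,0,0,-1],[0,0,0,0,0,0,-1],[0,0,0,0,0,0,-1]]'; python3 st.py; python3 -m inch '[[0.002,0,0.0023,0,0,0,-1],[0.0013,0,0.0015,0,0,0,-1],[0,0,0,0,0,0,-1]]';python3 st.py
```

```text
t: 13.6
position: [0.6627, -0.0424, 0.0373]
ee_rot: [3.138, 0.698, 3.032]
force: [-0.6, 0.1, -1.1]
gripper_width: 0.0004
gripper_force: 0.0
13.6 rpy [179.8  40.  173.7] fix [ 0.0779 -0.0014  0.0373] q [ 0.08  0.78 -0.12  2.17  2.87  0.52 -1.36] F [-0.7  0.  -1.1]
t: 13.9
position: [0.6629, -0.0425, 0.0324]
ee_rot: [3.138, 0.699, 3.032]
force: [0.2, 0.5, 0.6]
gripper_width: 0.0
gripper_force: 0.0
13.9 rpy [179.8  40.  173.7] fix [ 0.0781 -0.0014  0.0324] q [ 0.08  0.79 -0.12  2.17  2.87  0.53 -1.36] F [0.2 0.5 0.6]
```

Near contact; press in small steps.

```bash
for i in 1 2; do :; done; python3 -m inch '[[0.0006,0,0.0008,0,0,0,-1],[0,0,0,0,0,0,-1]]';python3 st.py; python3 -m inch '[[0.0006,0,0.0008,0,0,0,-1],[0,0,0,0,0,0,-1]]';python3 st.py
```

```text
t: 14.1
position: [0.6632, -0.0424, 0.0318]
ee_rot: [3.138, 0.699, 3.032]
force: [0.1, 0.9, 0.7]
gripper_width: -0.0002
gripper_force: 0.0
14.1 rpy [179.8  40.1 173.7] fix [ 0.0784 -0.0013  0.0318] q [ 0.08  0.79 -0.12  2.17  2.87  0.53 -1.36] F [-0.   0.9  0.7]
t: 14.3
position: [0.6633, -0.0424, 0.0308]
ee_rot: [3.138, 0.699, 3.032]
force: [0.2, 0.1, -0.2]
gripper_width: 0.0001
gripper_force: 0.0
14.3 rpy [179.8  40.1 173.7] fix [ 0.0784 -0.0013  0.0308] q [ 0.08  0.79 -0.12  2.17  2.87  0.53 -1.37] F [ 0.2  0.1 -0.2]
```

```bash
python3 -m inch '[[0.0006,0,0.0008,0,0,0,-1],[0,0,0,0,0,0,-1]]';python3 st.py
```

```text
t: 14.5
position: [0.6633, -0.0424, 0.0298]
ee_rot: [3.138, 0.699, 3.032]
force: [0.5, -0.1, -1.0]
gripper_width: 0.0002
gripper_force: 0.0
14.5 rpy [179.8  40.1 173.7] fix [ 0.0784 -0.0013  0.0298] q [ 0.08  0.8  -0.13  2.17  2.87  0.54 -1.37] F [ 0.5 -0.  -1. ]
```

```bash
python3 -m inch '[[0.0007,0,0.0008,0,0,0,-1],[0.0007,0,0.0008,0,0,0,-1],[0,0,0,0,0,0,-1]]';python3 st.py; python3 -m inch '[[0.0006,0,0.0008,0,0,0,-1],[0,0,0,0,0,0,-1]]';python3 st.py
```

```text
t: 14.8
position: [0.6632, -0.0423, 0.0275]
ee_rot: [3.138, 0.699, 3.032]
force: [0.3, -0.0, 0.3]
gripper_width: -0.0001
gripper_force: 0.0
14.8 rpy [179.8  40.  173.7] fix [ 0.0783 -0.0013  0.0275] q [ 0.08  0.8  -0.13  2.17  2.87  0.54 -1.37] F [0.3 0.  0.3]
t: 15.0
position: [0.6633, -0.0423, 0.0266]
ee_rot: [3.138, 0.699, 3.032]
force: [-0.8, -0.1, -0.6]
gripper_width: -0.0002
gripper_force: 0.0
15.0 rpy [179.8  40.1 173.7] fix [ 0.0784 -0.0012  0.0266] q [ 0.08  0.8  -0.13  2.17  2.87  0.54 -1.37] F [-0.8 -0.2 -0.6]
```

```bash
python3 -m inch '[[0.0006,0,0.0008,0,0,0,-1],[0,0,0,0,0,0,-1]]';python3 st.py
```

```text
t: 15.2
position: [0.6634, -0.0424, 0.0256]
ee_rot: [3.138, 0.699, 3.032]
force: [0.0, 0.6, 0.7]
gripper_width: -0.0001
gripper_force: 0.0
15.2 rpy [179.8  40.1 173.7] fix [ 0.0785 -0.0013  0.0256] q [ 0.08  0.8  -0.13  2.17  2.87  0.55 -1.37] F [-0.   0.6  0.7]
```

```bash
for i in 1; do python3 -m inch '[[0.0006,0,0.0008,0,0,0,-1],[0,0,0,0,0,0,-1]]';python3 st.py; done; python3 -m inch '[[0.0003,0,0.0004,0,0,0,-1],[0,0,0,0,0,0,-1]]';python3 st.py
```

```text
t: 15.4
position: [0.6634, -0.0424, 0.0246]
ee_rot: [3.138, 0.699, 3.032]
force: [-0.0, 0.0, -0.5]
gripper_width: -0.0
gripper_force: 0.0
15.4 rpy [179.8  40.1 173.7] fix [ 0.0786 -0.0013  0.0246] q [ 0.09  0.81 -0.13  2.17  2.87  0.55 -1.37] F [-0.   0.  -0.5]
t: 15.6
position: [0.6634, -0.0424, 0.0242]
ee_rot: [3.138, 0.699, 3.032]
force: [0.1, 0.0, -0.7]
gripper_width: 0.0001
gripper_force: 0.0
15.6 rpy [179.8  40.1 173.7] fix [ 0.0786 -0.0013  0.0242] q [ 0.09  0.81 -0.13  2.17  2.87  0.55 -1.37] F [ 0.1  0.  -0.7]
```

Run:
```python
from h import *
f=ctrl.grab_frame('wrist');pickle.dump(f,open('w4.pkl','wb'));a=f['color']
g=ctrl.grab_frame('scene');b=cv2.resize(g['color'][120:260,80:320],None,fx=2.133,fy=2.133,interpolation=cv2.INTER_CUBIC)
o=np.zeros((600,800,3),np.uint8);o[:300,:400]=cv2.resize(a,(400,300));o[300:600,:512]=b[:300,:512]
cv2.imwrite('pics/w4.png',o[:,:,::-1])
```

```text
Traceback (most recent call last):
ValueError: could not broadcast input array from shape (299,512,3) into shape (300,512,3)
```

Run:
```python
from h import *
f=ctrl.grab_frame('wrist');pickle.dump(f,open('w4.pkl','wb'));a=f['color']
g=ctrl.grab_frame('scene');b=cv2.resize(g['color'][120:260,80:320],(512,299),interpolation=cv2.INTER_CUBIC)
o=np.zeros((600,800,3),np.uint8);o[:300,:400]=cv2.resize(a,(400,300));o[300:599,:512]=b
cv2.imwrite('pics/w4.png',o[:,:,::-1])
```

```text
(no output)
```

View pics/w4.png

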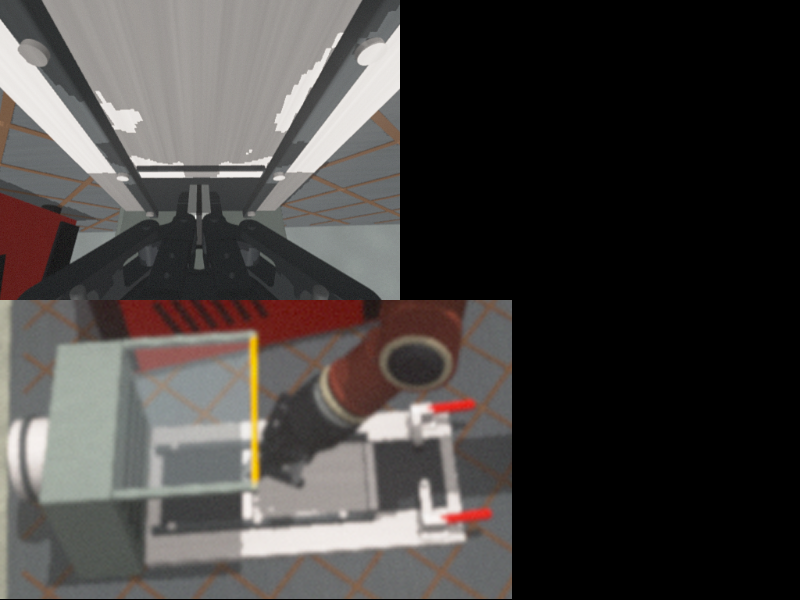

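The wrist view shows the fingertips at (200,185), just past the coupon's bright edge (row 175) and over the dark plate. No contact yet, so I'll keep lowering.

```bash
python3 -m inch '[[0.0006,0,0.0008,0,0,0,-1],[0,0,0,0,0,0,-1]]'|head -4|tail -1;python3 st.py; python3 -m inch '[[0.0006,0,0.0008,0,0,0,-1],[0,0,0,0,0,0,-1]]'|head -4|tail -1;python3 st.py
```

```text
force: [0.3, -0.3, 0.1]
16.0 rpy [179.8  40.1 173.7] fix [ 0.0786 -0.0013  0.0231] q [ 0.09  0.81 -0.13  2.17  2.87  0.55 -1.37] F [ 0.3 -0.2  0.1]
force: [0.2, 0.4, -0.3]
16.2 rpy [179.8  40.1 173.7] fix [ 0.0787 -0.0012  0.0221] q [ 0.09  0.81 -0.13  2.17  2.87  0.55 -1.37] F [ 0.2  0.4 -0.3]
```

```bash
python3 -m inch '[[0.0006,0,0.0008,0,0,0,-1],[0,0,0,0,0,0,-1]]'|head -4|tail -1;python3 st.py
```

```text
force: [0.6, -0.2, 0.3]
16.4 rpy [179.8  40.  173.7] fix [ 0.0787 -0.0012  0.0211] q [ 0.09  0.81 -0.13  2.17  2.88  0.55 -1.37] F [ 0.6 -0.2  0.3]
```

Run:
```python
from h import *
from scipy.spatial.transform import Rotation as Ro
np.set_printoptions(precision=4,suppress=True)
f=ctrl.grab_frame('wrist');s=ctrl.sense();F=[.5854,-.033,-.1033]
R=Ro.from_euler('xyz',s['ee_rot']).as_matrix()
for u in (246,264,215):
  for v in range(216,262,4):
    w=dep(f,[[u,v]])[0];print(u,v,'fix',Rz(F[2]).T@(w-[F[0],F[1],0]),'tool',R.T@(w-s['position']),f['color'][v,u])
```

```text
246 216 fix [ 0.066  -0.0068  0.0128] tool [ 0.0152 -0.0057 -0.0018] [107 106 105]
246 220 fix [ 0.0662 -0.0068  0.0154] tool [ 0.0134 -0.0056 -0.0037] [60 66 64]
246 224 fix [ 0.0659 -0.0068  0.0181] tool [ 0.0118 -0.0056 -0.0059] [120 117 117]
246 228 fix [ 0.0716 -0.0069  0.0181] tool [ 0.0074 -0.0057 -0.0023] [162 160 154]
246 232 fix [ 0.0783 -0.0071  0.0179] tool [ 0.0024 -0.0059  0.0022] [112 112 110]
246 236 fix [ 0.084  -0.0073  0.0182] tool [-0.0021 -0.006   0.0056] [87 88 88]
246 240 fix [ 0.0562 -0.0063  0.032 ] tool [ 0.0103 -0.0051 -0.0228] [107 107 107]
246 244 fix [ 0.0527 -0.0061  0.0356] tool [ 0.0106 -0.005  -0.0278] [108 110 109]
246 248 fix [ 0.0495 -0.006   0.039 ] tool [ 0.0109 -0.0048 -0.0325] [105 108 107]
246 252 fix [ 0.0479 -0.0059  0.0417] tool [ 0.0105 -0.0047 -0.0356] [106 108 105]
246 256 fix [ 0.0452 -0.0058  0.0446] tool [ 0.0106 -0.0046 -0.0396] [106 107 105]
246 260 fix [ 0.0422 -0.0057  0.0475] tool [ 0.011  -0.0045 -0.0437] [105 107 104]
264 216 fix [0.0654 0.004  0.0131] tool [ 0.0155  0.0052 -0.0024] [108 104 104]
264 220 fix [0.0647 0.0039 0.0
[... 1109 characters left out ...]
258  0.0182] tool [ 0.0075 -0.0246 -0.0025] [239 237 235]
215 232 fix [ 0.0786 -0.0267  0.0177] tool [ 0.0023 -0.0255  0.0025] [109 109 106]
215 236 fix [ 0.0853 -0.0276  0.0176] tool [-0.0029 -0.0263  0.007 ] [61 62 63]
215 240 fix [ 0.0909 -0.0282  0.0182] tool [-0.0075 -0.0269  0.0101] [60 64 65]
215 244 fix [ 0.0992 -0.0292  0.0178] tool [-0.0136 -0.028   0.0157] [58 61 63]
215 248 fix [ 0.1063 -0.0301  0.0181] tool [-0.0192 -0.0288  0.0201] [57 62 61]
215 252 fix [ 0.116  -0.0313  0.0177] tool [-0.0264 -0.03    0.0266] [60 60 62]
215 256 fix [ 0.1254 -0.0325  0.0176] tool [-0.0336 -0.0311  0.0328] [59 61 62]
215 260 fix [ 0.1338 -0.0335  0.0181] tool [-0.0403 -0.0321  0.0378] [52 52 56]
```

Depth shows the shut fingertip edge is really about 21 mm behind the reported TCP, currently at fx≈57 mm, z≈31 mm. That is short of the plate edge at 65.5 mm, so I'll move 21 mm forward and then press.

```bash
python3 -m inch '[[-0.008,0.001,0.0067,0,0,0,-1],[-0.008,0,0.0067,0,0,0,-1],[0.0026,0,0.003,0,0,0,-1],[0.0026,0,0.003,0,0,0,-1],[0,0,0,0,0,0,-1],[0,0,0,0,0,0,-1]]'|tail -1;python3 st.py
python3 - <<'E'
from h import *
from scipy.spatial.transform import Rotation as Ro
f=ctrl.grab_frame('wrist');s=ctrl.sense();F=[.5854,-.033,-.1033];R=Ro.from_euler('xyz',s['ee_rot']).as_matrix()
for v in range(228,248,2):
    w=dep(f,[[246,v]])[0];print(v,'fix',(Rz(F[2]).T@(w-[F[0],F[1],0])).round(4),(R.T@(w-s['position'])).round(4))
E
```

```text
gripper_force: 0.0
17.05 rpy [179.8  40.  173.7] fix [ 0.0989 -0.0003  0.0128] q [ 0.08  0.84 -0.12  2.11  2.87  0.52 -1.36] F [ 0.9 -0.2 -0.4]
228 fix [ 0.0734 -0.0054  0.0181] [ 0.0165 -0.0051 -0.0204]
230 fix [ 0.0763 -0.0054  0.018 ] [ 0.0143 -0.0052 -0.0184]
232 fix [ 0.079  -0.0055  0.018 ] [ 0.0122 -0.0053 -0.0167]
234 fix [ 0.0815 -0.0056  0.0181] [ 0.0102 -0.0053 -0.0152]
236 fix [ 0.0848 -0.0057  0.018 ] [ 0.0078 -0.0054 -0.013 ]
238 fix [ 0.0776 -0.0054  0.0221] [ 0.0106 -0.0052 -0.0208]
240 fix [ 0.0754 -0.0053  0.0241] [ 0.011  -0.0051 -0.0237]
242 fix [ 0.0742 -0.0053  0.0257] [ 0.0109 -0.005  -0.0257]
244 fix [ 0.0733 -0.0052  0.0272] [ 0.0107 -0.005  -0.0274]
246 fix [ 0.0719 -0.0052  0.0288] [ 0.0107 -0.0049 -0.0296]
```

```bash
python3 -m inch '[[0.0013,0,0.0015,0,0,0,-1],[0.0007,0,0.0008,0,0,0,-1],[0,0,0,0,0,0,-1]]'|tail -1;python3 st.py;python3 -m inch '[[0.0006,0,0.0008,0,0,0,-1],[0,0,0,0,0,0,-1]]'|tail -1;python3 st.py
```

```text
gripper_force: 1.2
17.4 rpy [179.8  40.2 173.7] fix [ 0.1002 -0.0002  0.0111] q [ 0.08  0.84 -0.12  2.11  2.87  0.53 -1.36] F [-0.7 -0.3  1.6]
gripper_force: 2.7
17.6 rpy [179.8  40.3 173.7] fix [ 0.1011 -0.0002  0.011 ] q [ 0.08  0.85 -0.12  2.11  2.87  0.53 -1.36] F [-0.2  0.6  4.8]
```

```bash
python3 -m inch '[[0.0006,0,0.0008,0,0,0,-1],[0,0,0,0,0,0,-1]]'|tail -1;python3 st.py
```

```text
gripper_force: 3.8
17.8 rpy [179.8  40.5 173.7] fix [ 0.1021 -0.0003  0.011 ] q [ 0.08  0.85 -0.12  2.11  2.87  0.54 -1.36] F [-0.8 -0.2  7. ]
```

```bash
python3 -m inch '[[0.0012,0,0.0014,0,0,0,-1],[0,0,0,0,0,0,-1]]'|tail -1;python3 st.py;python3 -m inch '[[0.0006,0,0.0007,0,0,0,-1],[0.0016,0,-0.0013,0,0,0,-1],[0.0023,0,-0.0019,0,0,0,-1],[0.0031,0,-0.0026,0,0,0,-1]]'|tail -1;python3 st.py
```

```text
gripper_force: 5.8
18.0 rpy [179.8  40.8 173.7] fix [ 0.1039 -0.0002  0.011 ] q [ 0.08  0.85 -0.12  2.11  2.88  0.54 -1.36] F [-1.3 -0.9 12.1]
gripper_force: 5.4
18.4 rpy [179.8  41.  173.7] fix [ 0.0968 -0.0002  0.0111] q [ 0.09  0.85 -0.13  2.13  2.88  0.57 -1.37] F [ 2.   0.6 11. ]
```

```bash
cat > edge.py <<'E'
from h import *
f=ctrl.grab_frame('wrist');F=[.5854,-.033,-.1033]
r=f['range_z'];v,u=np.mgrid[20:384:1,150:362:1];p=np.c_[u.ravel(),v.ravel()];p=p[r[p[:,1],p[:,0]]>0]
w=(dep(f,p)-[F[0],F[1],0])@Rz(F[2])
for lo,hi in((-.045,-.025),(-.02,-.012),(.012,.02),(.025,.045)):
    k=(w[:,1]>lo)&(w[:,1]<hi)&(w[:,0]>-.067)&(w[:,0]<.15)
    hh,ed=np.histogram(w[k,0],np.arange(-.067,.15,.001),weights=w[k,2]);n,_=np.histogram(w[k,0],ed);z=hh/np.maximum(n,1)
    i=np.nonzero((z>.0152)&(z<.021)&(n>0))[0];print(lo,'edge fx',ed[i[0]].round(4) if len(i) else None, 'z above/below',np.round([z[i[0]+6],z[i[0]-6]],4) if len(i) else '')
E
python3 -m inch '[[0.0038,0,-0.0032,0,0,0,-1],[0.0038,0,-0.0032,0,0,0,-1],[0.0038,0,-0.0032,0,0,0,-1],[0.0038,0,-0.0032,0,0,0,-1]]'|tail -1;python3 st.py; python3 edge.py
```

```text
gripper_force: 5.6
18.8 rpy [179.8  41.1 173.7] fix [ 0.0769 -0.0001  0.0111] q [ 0.09  0.84 -0.14  2.18  2.88  0.62 -1.38] F [ 1.3 -0.1 10.7]
-0.045 edge fx 0.0 z above/below [0.0161 0.0129]
-0.02 edge fx 0.014 z above/below [0.0405 0.0474]
0.012 edge fx 0.013 z above/below [0.0324 0.0506]
0.025 edge fx 0.001 z above/below [0.0129 0.0128]
```

```bash
cat > edge.py <<'E'
from h import *
f=ctrl.grab_frame('wrist');F=[.5854,-.033,-.1033]
def scan(y):
    fx=np.arange(-.1,.12,.0005);W=np.c_[fx,0*fx+y,0*fx+.017]@Rz(F[2]).T+[F[0],F[1],0]
    p=np.round(proj(f,W)).astype(int);ok=(p[:,0]>=0)&(p[:,0]<512)&(p[:,1]>=0)&(p[:,1]<384);p=np.unique(p[ok],axis=0);p=p[np.argsort(p[:,1])]
    return (dep(f,p)-[F[0],F[1],0])@Rz(F[2])
for y in(-.04,-.03,.03,.04):
    w=scan(y);w=w[np.argsort(w[:,0])];g=(w[:,2]<.0145)&(w[:,2]>.010)&(w[:,0]>-.071);print(y,'bed seen fx',w[g,0].min().round(4) if g.any() else None,w[g,0].max().round(4) if g.any() else 'none','top z',np.median(w[(w[:,0]>w[g,0].max()+.004)&(w[:,2]<.03),2]).round(4) if g.any() else '')
E
python3 edge.py
```

```text
-0.04 bed seen fx -0.0602 0.0435 top z 0.018
-0.03 bed seen fx -0.0596 0.042 top z 0.018
0.03 bed seen fx -0.0601 0.0425 top z 0.0179
0.04 bed seen fx -0.0601 0.0429 top z 0.0179
```

```bash
python3 -m inch '[[0.0038,0,-0.0032,0,0,0,-1],[0.0038,0,-0.0032,0,0,0,-1],[0.0038,0,-0.0032,0,0,0,-1],[0.0038,0,-0.0032,0,0,0,-1],[0.0038,0,-0.0032,0,0,0,-1],[0.0038,0,-0.0032,0,0,0,-1]]'|tail -1;python3 st.py;  python3 -m inch '[[0.0038,0,-0.0032,0,0,0,-1],[0.0038,0,-0.0032,0,0,0,-1],[0.0038,0,-0.0032,0,0,0,-1],[0.0038,0,-0.0032,0,0,0,-1],[0.0038,0,-0.0032,0,0,0,-1],[0,0,0,0,0,0,-1]]'|tail -1;python3 st.py; python3 edge.py
```

```text
gripper_force: 6.0
19.5 rpy [179.8  41.1 173.7] fix [0.0474 0.0001 0.0111] q [ 0.09  0.84 -0.15  2.26  2.89  0.69 -1.39] F [ 2.2 -0.2 11.8]
gripper_force: 8.1
20.1 rpy [179.8  41.1 173.7] fix [0.0219 0.0003 0.011 ] q [ 0.09  0.84 -0.16  2.33  2.89  0.76 -1.41] F [-0.5  0.4 16.3]
-0.04 bed seen fx -0.0636 0.1357 top z nan
-0.03 bed seen fx -0.0652 0.1232 top z nan
0.03 bed seen fx -0.0642 0.1296 top z nan
0.04 bed seen fx -0.064 0.1388 top z nan
  return _methods._mean(a, axis=axis, dtype=dtype,
  ret = ret.dtype.type(ret / rcount)
```

```bash
python3 -m inch '[[-0.0064,0,-0.0077,0,0,0,-1],[-0.0064,0,-0.0077,0,0,0,-1],[0,0,0,0,6.5,0,-1],[0,0,0,0,6.5,0,-1],[0,0,0,0,0,0,-1],[0,0,0,0,0,0,-1]]'|tail -1;python3 st.py;python3 t.py 28 0.024 0 0.009
python3 - <<'E'
from h import *
f=ctrl.grab_frame('wrist');F=[.5854,-.033,-.1033]
for u in (200,312):
  for v in range(150,250,4):
    w=(dep(f,[[u,v]])[0]-[F[0],F[1],0])@Rz(F[2]);print(u,v,w.round(4),f['color'][v,u]) if w[2]<.0165 or v%12==6 else 0
E
```

```text
gripper_force: 0.0
20.75 rpy [179.9  28.2 173.8] fix [ 0.0158 -0.0005  0.0251] q [ 0.04  0.72 -0.06  2.18  2.8   0.27 -1.32] F [ 0.  -0.7 -0.1]
turn [-0.1  0.2 -0.2] shift post [0.0003 0.0005 0.0181] pre [0.0004 0.0005 0.0181]
200 150 [-0.0439 -0.0282  0.0133] [159 156 154]
200 154 [-0.041  -0.0287  0.0129] [161 158 155]
200 158 [-0.0388 -0.0289  0.0134] [164 159 156]
200 162 [-0.0356 -0.0295  0.0128] [162 161 157]
200 166 [-0.0326 -0.0299  0.0126] [168 164 161]
200 170 [-0.0303 -0.0302  0.0132] [167 163 160]
200 174 [-0.0271 -0.0307  0.0129] [165 161 158]
200 178 [-0.0234 -0.0313  0.0122] [169 163 159]
200 182 [-0.0211 -0.0315  0.013 ] [163 160 157]
200 186 [-0.018  -0.0319  0.0131] [159 157 154]
200 190 [-0.0146 -0.0325  0.013 ] [162 157 155]
200 194 [-0.0124 -0.0326  0.0141] [59 60 58]
200 198 [-0.0129 -0.0321  0.0177] [71 69 72]
200 210 [-0.0025 -0.0335  0.018 ] [170 164 162]
200 222 [ 0.0105 -0.0355  0.017 ] [75 76 78]
200 234 [ 0.023  -0.0373  0.0175] [80 82 85]
200 246 [ 0.0376 -0.0394  0.0176] [80 81 84]
312 150 [-0.043   0.0281  0.0123] [160 156 152]
312 154 [-0.04    0.0287  0.0118] [158 155 152]
312 158 [-0.038   0.0288  0.0126] [157 154 150]
312 162 [-0.0364  0.0289  0.0139] [162 159 152]
312 166 [-0.0324  0.0297  0.0125] [163 158 156]
312 170 [-0.0298  0.03    0.0129] [160 156 153]
312 174 [-0.1322 -0.0007  0.1252] [160 158 153]
312 178 [-0.0232  0.0311  0.0121] [161 156 153]
312 182 [-0.021   0.0313  0.0131] [156 150 147]
312 186 [-0.0175  0.0318  0.0128] [158 153 150]
312 190 [-0.0142  0.0323  0.0129] [157 154 149]
312 194 [-0.0136  0.032   0.0154] [55 57 60]
312 198 [-0.0129  0.0318  0.0179] [68 68 71]
312 210 [-0.0028  0.0332  0.0184] [171 168 165]
312 222 [0.01   0.0352 0.0176] [61 62 64]
312 234 [0.0223 0.0369 0.0182] [80 85 82]
312 246 [0.0378 0.0393 0.0176] [76 82 83]
```

```bash
python3 -m inch '[[-0.002,0,0.009,0,0,0,-1],[-0.002,0,0.009,0,0,0,-1],[0,0,0,0,0,0,-1],[0.0009,0,0.0018,0,0,0,-1],[0.0005,0,0.0009,0,0,0,-1],[0.0005,0,0.0009,0,0,0,-1],[0,0,0,0,0,0,-1]]'|tail -1;python3 st.py;python3 -m inch '[[0.0005,0,0.0009,0,0,0,-1],[0,0,0,0,0,0,-1]]'|tail -1;python3 st.py
```

```text
gripper_force: 1.8
21.5 rpy [179.9  28.2 173.8] fix [ 0.029  -0.0006  0.0078] q [ 0.04  0.76 -0.07  2.15  2.8   0.28 -1.32] F [ 0.4 -0.6  3.8]
gripper_force: 3.9
21.7 rpy [179.9  28.4 173.8] fix [ 0.0299 -0.0006  0.0077] q [ 0.04  0.76 -0.07  2.15  2.8   0.28 -1.32] F [-0.6 -0.4  8.1]
```

```bash
python3 -m inch '[[0.0005,0,0.0009,0,0,0,-1],[0.0022,0,-0.0012,0,0,0,-1],[0.0035,0,-0.0019,0,0,0,-1],[0.0044,0,-0.0023,0,0,0,-1],[0.0044,0,-0.0023,0,0,0,-1],[0.0044,0,-0.0023,0,0,0,-1]]'|tail -1;python3 st.py;python3 -m inch '[[0.0044,0,-0.0023,0,0,0,-1],[0.0044,0,-0.0023,0,0,0,-1],[0.0044,0,-0.0023,0,0,0,-1],[0.0044,0,-0.0023,0,0,0,-1],[0.0035,0,-0.0019,0,0,0,-1],[0,0,0,0,0,0,-1]]'|tail -1;python3 st.py
```

```text
gripper_force: 4.1
22.3 rpy [179.9  28.7 173.8] fix [ 0.011  -0.0005  0.0077] q [ 0.05  0.76 -0.09  2.21  2.81  0.34 -1.33] F [ 1.  -0.5  8.8]
gripper_force: 6.0
22.9 rpy [179.9  28.7 173.8] fix [-0.0133 -0.0003  0.0076] q [ 0.06  0.75 -0.11  2.27  2.82  0.4  -1.34] F [-1.1 -0.4 11.8]
```

```bash
python3 -m inch '[[0.0026,0,-0.0014,0,0,0,-1],[0.0026,0,-0.0014,0,0,0,-1],[0.0026,0,-0.0014,0,0,0,-1],[0.0009,0,-0.0005,0,0,0,-1],[0,0,0,0,0,0,-1]]'|tail -1;python3 st.py;python3 -m inch '[[0.0009,0,-0.0005,0,0,0,-1],[0.0009,0,-0.0005,0,0,0,-1],[0,0,0,0,0,0,-1]]'|tail -1;python3 st.py;python3 -m inch '[[0.0009,0,-0.0005,0,0,0,-1],[0.0009,0,-0.0005,0,0,0,-1],[0,0,0,0,0,0,-1]]'|tail -1;python3 st.py
```

```text
gripper_force: 5.2
23.4 rpy [179.9  28.7 173.8] fix [-0.0226 -0.0003  0.0077] q [ 0.06  0.75 -0.12  2.3   2.82  0.42 -1.35] F [ 0.6  0.5 10.7]
gripper_force: 4.9
23.7 rpy [179.9  28.7 173.8] fix [-0.0246 -0.0002  0.0077] q [ 0.06  0.75 -0.12  2.3   2.82  0.43 -1.35] F [ 1.8 -0.8  9.7]
gripper_force: 4.9
24.0 rpy [179.9  28.7 173.8] fix [-0.0266 -0.0002  0.0077] q [ 0.06  0.75 -0.12  2.31  2.82  0.43 -1.35] F [1.7 0.5 9.3]
```

```bash
python3 -m inch '[[0.0009,0,-0.0005,0,0,0,-1],[0,0,0,0,0,0,-1]]'|tail -1;python3 st.py;python3 -m inch '[[0.0009,0,-0.0005,0,0,0,-1],[0,0,0,0,0,0,-1]]'|tail -1;python3 st.py;python3 -m inch '[[0.0009,0,-0.0005,0,0,0,-1],[0,0,0,0,0,0,-1]]'|tail -1;python3 st.py;python3 -m inch '[[0.0009,0,-0.0005,0,0,0,-1],[0,0,0,0,0,0,-1]]'|tail -1;python3 st.py
```

```text
gripper_force: 4.8
24.2 rpy [179.9  28.7 173.8] fix [-0.0276 -0.0002  0.0077] q [ 0.06  0.75 -0.12  2.31  2.82  0.43 -1.35] F [ 1.4 -1.1  9.1]
gripper_force: 4.8
24.4 rpy [179.9  28.7 173.8] fix [-0.0287 -0.0002  0.0077] q [ 0.06  0.75 -0.12  2.31  2.82  0.44 -1.35] F [ 2.  -0.1  9.5]
gripper_force: 4.7
24.6 rpy [179.9  28.7 173.8] fix [-0.0297 -0.0003  0.0077] q [ 0.06  0.75 -0.12  2.32  2.82  0.44 -1.35] F [1.2 0.  9.6]
gripper_force: 3.6
24.8 rpy [179.9  28.8 173.8] fix [-0.0299 -0.0003  0.0078] q [ 0.06  0.75 -0.12  2.32  2.82  0.44 -1.36] F [3.6 0.3 7.1]
```

```bash
python3 -m inch '[[0.0005,0,0.0009,0,0,0,-1],[0.0009,0,-0.0005,0,0,0,-1],[0,0,0,0,0,0,-1]]'|tail -1;python3 st.py;python3 -m inch '[[0.0005,0,0.0009,0,0,0,-1],[0.0009,0,-0.0005,0,0,0,-1],[0,0,0,0,0,0,-1]]'|tail -1;python3 st.py;python3 edge.py
```

```text
gripper_force: 5.6
25.1 rpy [179.9  29.  173.8] fix [-0.0298 -0.0003  0.0077] q [ 0.07  0.75 -0.12  2.32  2.82  0.45 -1.36] F [ 3.5 -0.7 10.8]
gripper_force: 7.7
25.4 rpy [179.9  29.2 173.8] fix [-0.0298 -0.0003  0.0077] q [ 0.07  0.75 -0.13  2.32  2.82  0.46 -1.36] F [ 2.2  0.6 16.2]
-0.04 bed seen fx None none top z 
-0.03 bed seen fx None none top z 
0.03 bed seen fx None none top z 
0.04 bed seen fx None none top z
```

```bash
python3 -m inch '[[0.0009,0,-0.0005,0,0,0,-1],[0.0009,0,-0.0005,0,0,0,-1],[0,0,0,0,0,0,-1]]'|tail -1;python3 st.py;python3 -m inch '[[-0.003,0,-0.007,0,0,0,-1],[-0.007,0,-0.013,0,0,0,-1],[-0.012,0,-0.024,0,0,0,-1],[-0.012,0,-0.024,0,0,0,-1],[0,0,-0.03,0,0,0,-1],[0,0,0,0,0,0,-1]]'|tail -1;python3 st.py
python3 - <<'E'
from h import *
f=ctrl.grab_frame('wrist');pickle.dump(f,open('w5.pkl','wb'));F=[.5854,-.033,-.1033]
W=np.c_[[-.07,-.07],[-.05,.05],[.017,.017]]@Rz(F[2]).T+[F[0],F[1],0];print(proj(f,W))
p=proj(f,W).mean(0);u,v=int(p[0]),int(p[1]);print(u,v)
u0=max(0,u-130);v0=max(0,v-60)
cv2.imwrite('pics/w5.png',cv2.resize(f['color'][v0:v0+160,u0:u0+260],(780,480),interpolation=cv2.INTER_CUBIC)[:,:,::-1])
E
```

```text
gripper_force: 5.3
25.75 rpy [179.9  29.3 173.8] fix [-0.0301 -0.0003  0.0078] q [ 0.07  0.75 -0.13  2.32  2.82  0.46 -1.36] F [ 6.   0.1 10.4]
gripper_force: 0.0
26.35 rpy [179.9  28.1 173.8] fix [-5.720e-02 -1.000e-04  1.075e-01] q [-0.02  0.49 -0.01  2.33  2.75  0.17 -1.3 ] F [-0.3  0.3  0.4]
[[193.66797752 135.21339036]
 [316.6094317  134.8989817 ]]
255 135
```

View pics/w5.png

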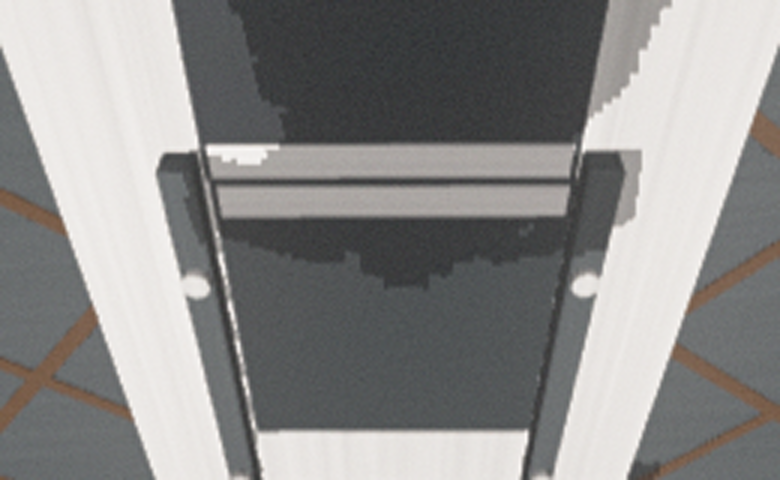

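The crop shows both plates parallel and bright strips meeting at a thin dark line (row ~181), even across its width. I'll measure that line's thickness.

Run:
```python
from h import *
np.set_printoptions(precision=4,suppress=True,linewidth=150)
f=pickle.load(open('w5.pkl','rb'));F=[.5854,-.033,-.1033];g=f['color'].mean(2)
for a in((200,215),(225,245),(265,285),(295,310)):
    pr=g[115:155,a[0]:a[1]].mean(1);u=np.mean(a)
    fx=((onz(f,[[u,v] for v in range(115,155)],.017)-[F[0],F[1],0])@Rz(F[2]))[:,0]*1000
    k=slice(8,34);print(a);print(np.c_[fx,pr][k].round(1).T)
for a in((225,245),(265,285)):
    pr=g[205:230,a[0]:a[1]].mean(1);u=np.mean(a);fx=((onz(f,[[u,v] for v in range(205,230)],.017)-[F[0],F[1],0])@Rz(F[2]))[:,0]*1000
    print(np.c_[fx,pr].round(1).T)
```

```text
(200, 215)
[[-81.5 -80.5 -79.6 -78.7 -77.8 -76.9 -75.9 -75.  -74.  -73.1 -72.1 -71.1 -70.2 -69.2 -68.2 -67.2 -66.2 -65.2 -64.2 -63.2 -62.2 -61.1 -60.1 -59.1
  -58.  -57. ]
 [196.9 239.9 233.2 233.9 231.8 215.9 198.2 167.6 166.2 167.5 157.2 118.9  68.8  89.3 138.6 169.3 167.9 167.6 169.  166.  164.5 166.2 167.5 157.5
  120.3  71.1]]
(225, 245)
[[-81.4 -80.5 -79.6 -78.6 -77.7 -76.8 -75.8 -74.9 -74.  -73.  -72.  -71.1 -70.1 -69.1 -68.1 -67.1 -66.1 -65.1 -64.1 -63.1 -62.1 -61.1 -60.  -59.
  -57.9 -56.9]
 [128.9 168.6 167.1 166.9 168.  166.5 165.5 163.7 165.5 168.2 154.5 111.3  62.3  86.2 137.8 167.2 167.  166.6 167.  164.4 163.6 165.1 167.  148.8
  100.5  62.3]]
(265, 285)
[[-81.3 -80.4 -79.5 -78.5 -77.6 -76.7 -75.7 -74.8 -73.9 -72.9 -71.9 -71.  -70.  -69.  -68.  -67.  -66.  -65.  -64.  -63.  -62.  -61.  -59.9 -58.9
  -57.8 -56.8]
 [136.1 165.8 166.2 166.  168.  166.8 164.5 163.3 166.  167.7 150.5  98.1  61.6  95.2 142.9 166.2 165.4 167.2 166.6 165.8 163.8 165.3 168.4 150.2
  100.1  63.1]]
(295, 310)
[[-81.2 -80.3 -79.4 -78.5 -77.6 -76.6 -75.7 -74.7 -73.8 -72.8 -71.9 -70.9 -69.9 -69.  -6
[... 156 characters left out ...]
.6 147.5 165.3 165.7 168.3 167.7 166.7 165.  166.4 169.5 149.1
   95.5  65.2]]
[[ 17.2  18.8  20.4  22.1  23.7  25.4  27.   28.7  30.4  32.1  33.8  35.6  37.3  39.1  40.9  42.7  44.5  46.3  48.2  50.   51.9  53.8  55.7  57.6
   59.6]
 [ 86.2  85.7  86.6  86.9  86.4  86.7  86.6  86.8  87.1  87.5  86.7  85.6  91.  148.6 214.9 229.2 228.7 228.3 227.9 228.6 228.2 228.1 228.2 228.1
  228.2]]
[[ 17.4  19.   20.6  22.2  23.9  25.5  27.2  28.9  30.6  32.3  34.   35.7  37.5  39.3  41.   42.8  44.7  46.5  48.3  50.2  52.1  54.   55.9  57.8
   59.7]
 [ 84.9  86.7  85.9  86.3  85.8  86.4  86.6  86.7  86.3  87.   86.2  85.4  90.  143.  210.1 228.2 227.6 227.2 227.2 227.2 227.4 227.1 227.6 227.1
  227.3]]
```

Run:
```python
from h import *
np.set_printoptions(precision=1,suppress=True,linewidth=150)
F=[.5854,-.033,-.1033]
f=pickle.load(open('w5.pkl','rb'))
for v in range(128,144):
    p=[[u,v] for u in range(215,300)];w=(dep(f,p)-[F[0],F[1],0])@Rz(F[2]);print(v,w.mean(0)*1000)
f=pickle.load(open('w1.pkl','rb'));g=f['color'].mean(2)
for r,a in((range(132,152),(215,235)),(range(238,260),(225,265))):
    fx=((onz(f,[[np.mean(a),v] for v in r],.017)-[F[0],F[1],0])@Rz(F[2]))[:,0]*1000
    z=[((dep(f,[[u,v] for u in range(*a)])-[F[0],F[1],0])@Rz(F[2]))[:,2].mean()*1000 for v in r]
    print(np.c_[fx,g[r.start:r.stop,a[0]:a[1]].mean(1),z].T)
```

```text
128 [-79.1   1.3  20.5]
129 [-78.2   1.7  20.6]
130 [-77.2   1.6  20.4]
131 [-74.7   1.5  18.2]
132 [-73.8   1.5  18.2]
133 [-72.8   1.5  18.2]
134 [-73.4   1.3  20.4]
135 [-70.5   1.5  17.6]
136 [-71.3   1.8  20.1]
137 [-68.8   1.5  18. ]
138 [-67.9   1.5  18.2]
139 [-66.9   1.5  18.1]
140 [-65.9   1.5  18.1]
141 [-66.7   1.7  20.5]
142 [-65.6   1.6  20.4]
143 [-62.9   1.5  18.2]
[[-85.9 -84.8 -83.6 -82.5 -81.3 -80.1 -78.9 -77.8 -76.6 -75.4 -74.2 -73.  -71.8 -70.7 -69.5 -68.3 -67.1 -65.9 -64.7 -63.5]
 [ 85.7  84.7  89.6 148.8 207.5 218.1 217.7 217.8 220.  222.9 224.2 216.6 172.5 165.4 215.7 221.1 220.4 221.7 221.6 216.7]
 [ 17.8  17.9  18.2  18.   52.   18.4  18.5  18.3  18.1  18.2  18.1  18.3  18.3  17.9  13.   12.7  13.   12.6  12.9  13.2]]
[[ 53.3  54.8  56.3  57.8  59.3  60.8  62.3  63.9  65.4  66.9  68.4  70.   71.5  73.   74.6  76.1  77.7  79.2  80.8  82.4  83.9  85.5]
 [170.4 169.8 168.5 168.3 169.6 171.  150.6  93.5  68.2 131.7 175.5 179.9 179.9 178.  178.3 171.9 130.5  70.8  62.2  63.1  62.8  63.6]
 [ 12.9  12.8  13.   21.5  12.8  12.6  21.4  13.7  16.4  17.9  18.2  18.1  18.3  18.   35.   18.2  18.2  26.2  18.   17.9  18.   17.7]]
```

Far edge, depth and the force stop all agree that the coupon is home and square. Next is the selector. The same wrist configuration suits its 40° face, so I'll rise and move across to look at it.

```bash
cat > k.py <<'E'
import sys
from h import *
from scipy.spatial.transform import Rotation as Ro
# k.py off up left rz : TCP 'off' m off the face over knob axis (+up slope, +left), tool turned rz deg about its z from x=downslope
C=np.array([.5111,-.3532,.1502]);W=np.radians(5.3)
try: C,W=pickle.load(open('knob.pkl','rb'))
except Exception: pass
off,up,le,rz=map(float,sys.argv[1:]);s=ctrl.sense()
U=Rz(W)@[.766,0,.643];Lf=Rz(W)@[0,1,0];N=Rz(W)@[-.643,0,.766]
R0=Ro.from_euler('xyz',s['ee_rot']);R1=Ro.from_matrix(np.c_[-U,np.cross(-N,-U),-N])*Ro.from_euler('z',rz,degrees=True)
d=C+off*N+up*U+le*Lf-s['position'];v=s['position']-C
print('turn',(R0.inv()*R1).as_rotvec(degrees=True).round(2),'shift post',R1.inv().apply(d).round(4),'pre',R0.inv().apply(d).round(4),'now off/up/left',np.round([v@N,v@U,v@Lf],4),'j',s['joint_pos'].round(2),'F',s['force'].round(1),'t',s['t'])
E
python3 d.py 0.45 -0.10 0.22; python3 k.py 0.08 0 0 0
```

```text
t 26.4 rot [0. 0. 0.] shift pre [ 0.0088 -0.0805 -0.1338] post [ 0.0088 -0.0805 -0.1338] pos [ 0.5289 -0.0273  0.1063] rpy [179.89  28.09 173.83]
turn [ -6.33 -11.88  -9.53] shift post [ 0.0084 -0.3229 -0.1444] pre [-0.0203 -0.336  -0.1091] now off/up/left [-0.0644  0.0084  0.3229] j [-0.02  0.49 -0.01  2.32  2.75  0.17 -1.3 ] F [-0.1 -0.4 -0.4] t 26.4
```

```bash
python3 -m inch '[[0.001,0,-0.03,0,-6,0,-1],[0.001,0,-0.03,0,-6,0,-1],[0.001,-0.01,-0.03,-2,0,-3,-1],[0.001,-0.02,-0.03,-2,0,-3,-1],[0,-0.03,-0.02,-2,0,-3,-1],[0,-0.035,0,0,0,0,-1],[0,-0.035,0,0,0,0,-1],[0,-0.035,0,0,0,0,-1],[0,-0.035,0,0,0,0,-1],[0,-0.035,0,0,0,0,-1],[0,-0.035,0,0,0,0,-1],[0,0,0,0,0,0,-1]]';python3 k.py 0.08 0 0 0
```

```text
t: 27.6
position: [0.5048, -0.2536, 0.1601]
ee_rot: [3.137, 0.636, -3.09]
force: [0.8, 0.5, 0.5]
gripper_width: -0.0002
gripper_force: 0.0
turn [-1.21 -3.57 -1.85] shift post [ 0.0086 -0.0997 -0.0743] pre [ 0.0099 -0.1016 -0.0716] now off/up/left [0.0057 0.0086 0.0997] j [ 1.18  0.56 -0.77  2.2   2.41  0.02 -0.18] F [0.8 0.5 0.5] t 27.6
```

```bash
python3 -m inch '[[0,0.005,-0.02,0,0,0,-1],[0,0.005,-0.02,0,0,0,-1],[0,0,-0.02,0,0,0,-1],[0,0,-0.02,0,0,0,-1],[0,0,0,0,0,0,-1]]';python3 k.py 0.08 0 0 0
```

```text
t: 28.1
position: [0.472, -0.2382, 0.1975]
ee_rot: [-3.124, 0.662, -3.084]
force: [-0.3, 0.7, 0.3]
gripper_width: -0.0003
gripper_force: 0.0
turn [-2.26 -2.07 -1.54] shift post [ 0.0088 -0.1181 -0.0255] pre [ 0.0064 -0.1192 -0.0206] now off/up/left [0.0545 0.0088 0.1181] j [ 1.4   0.52 -1.04  2.27  1.54  0.09  0.67] F [-0.3  0.7  0.3] t 28.1
```

```bash
python3 -m inch '[[0,0.005,-0.005,0,-6,0,-1],[0,0.005,-0.005,0,-6,0,-1],[0,0,0,0,-6,0,-1],[0,0,0,0,0,0,-1],[0,0,0,0,0,0,-1]]'|head -3;python3 k.py 0.08 0 0 0
```

```text
t: 28.6
position: [0.4587, -0.2311, 0.1826]
ee_rot: [-3.126, 0.77, -3.068]
turn [-1.61  4.08 -0.85] shift post [-0.0105 -0.1265 -0.0289] pre [-0.0143 -0.127  -0.0245] now off/up/left [ 0.0511 -0.0105  0.1265] j [ 1.56  0.74 -1.31  2.38  2.19  0.34  0.12] F [-0.7 -0.6 -0.4] t 28.6
```

```bash
python3 -m inch '[[0,-0.025,0,0,0,0,-1],[0,-0.025,0,0,0,0,-1],[0,-0.025,0,0,0,0,-1],[0,-0.025,0,0,0,0,-1],[0,0,0,0,0,0,-1]]'|head -3;python3 k.py 0.08 0 0 0
```

```text
t: 29.1
position: [0.4659, -0.3354, 0.1834]
ee_rot: [-3.109, 0.773, -3.069]
turn [-2.6   4.26 -0.91] shift post [-0.0119 -0.0219 -0.0267] pre [-0.0142 -0.0229 -0.0247] now off/up/left [ 0.0533 -0.0119  0.0219] j [ 1.58  0.68 -1.03  2.18  2.02  0.01  0.45] F [-0.2 -0.   0.1] t 29.1
```

```bash
python3 -m inch '[[-0.012,-0.022,0,-2.6,4.2,-0.9,1],[0,0,0,0,0,0,1],[0,0,0,0,0,0,1]]'|head -3;python3 k.py 0.05 0 0 0
python3 - <<'E'
from h import *
f=ctrl.grab_frame('wrist');pickle.dump(f,open('w6.pkl','wb'));cv2.imwrite('pics/w6.png',f['color'][:,:,::-1])
E
```

```text
t: 29.4
position: [0.4771, -0.3486, 0.1886]
ee_rot: [-3.073, 0.785, -3.06]
turn [-4.36  4.95 -0.62] shift post [-0.0009 -0.0077  0.0009] pre [-0.0009 -0.0076  0.0016] now off/up/left [ 0.0509 -0.0009  0.0077] j [ 1.6   0.72 -1.1   2.16  1.82  0.1   0.66] F [ 0.4 -0.1  0.5] t 29.4
```

View pics/w6.png

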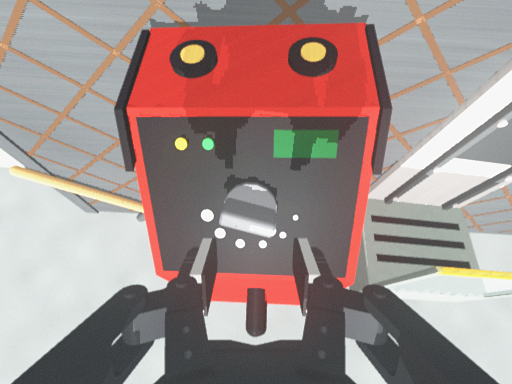

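The face is seen square on: knob at about (249,208), dots running from the smallest at (295,217) to the largest at (207,215). I'll zoom on the bar and fit the dots.

Run:
```python
from h import *
from scipy.optimize import least_squares
np.set_printoptions(precision=4,suppress=True)
f=pickle.load(open('w6.pkl','rb'));c=f['color']
cv2.imwrite('pics/z6.png',cv2.resize(c[170:260,195:305],(770,630),interpolation=cv2.INTER_CUBIC)[15:615,:,::-1])
g=(c.min(2)>150).astype(np.uint8);g[:, :190]=0;g[:205]=0;g[252:]=0;g[:,305:]=0
k,l,s,ce=cv2.connectedComponentsWithStats(g);print(np.c_[s[1:,4],ce[1:]])
# face plane by depth (local)
pp=[[u,v] for u in range(150,350,5) for v in range(125,262,4)]
w=dep(f,pp)
n0=Rz(np.radians(5))@[-.643,0,.766];d=w@n0;m=np.median(d)
k=np.abs(d-m)<.004
for _ in range(4):
    ctr=w[k].mean(0);n=np.linalg.svd(w[k]-ctr)[2][2];n*=np.sign(n[2]);k=np.abs((w-ctr)@n)<.003
print('n',n,'yaw',np.degrees(np.arctan2(-n[1],-n[0])),ctr,k.mean())
r=w-ctr;hi=((r@n)>.026)&((r@n)<.04);print('bar pts',hi.sum())
pickle.dump((n,ctr),open('plane.pkl','wb'))
```

```text
[[  1.     262.     205.    ]
 [ 37.     271.6486 206.2162]
 [133.     206.9323 214.9699]
 [774.     246.9987 224.8773]
 [ 32.     295.2188 217.125 ]
 [100.     219.69   232.84  ]
 [ 47.     282.3404 234.6596]
 [125.     204.696  244.88  ]
 [ 77.     239.7143 243.0519]
 [ 67.     301.8657 243.6418]
 [ 62.     262.2742 243.871 ]]
n [-0.6378 -0.0589  0.768 ] yaw 5.272835646782169 [ 0.5029 -0.3568  0.1438] 0.8571428571428571
bar pts 50
```

View pics/z6.png

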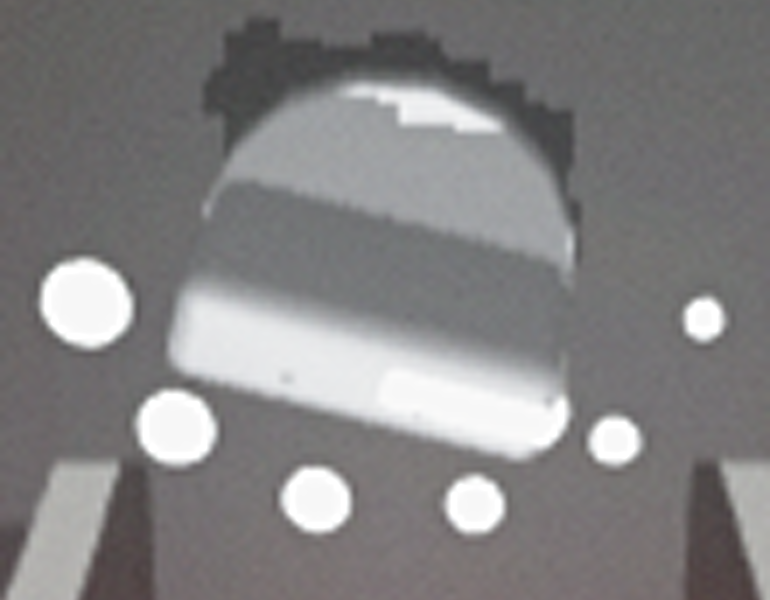

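The pointer line is on the right half, i.e. 75° anticlockwise of upslope, so the selector is at joint 0. I need tool rz=-75° to grip, then +120°.

```bash
python3 - <<'E'
from h import *
from scipy.optimize import least_squares
np.set_printoptions(precision=4,suppress=True)
f=pickle.load(open('w6.pkl','rb'));n,ctr=pickle.load(open('plane.pkl','rb'))
px=[(295.22,217.12),(282.34,234.66),(262.27,243.87),(239.71,243.05),(219.69,232.84),(206.93,214.97)]
d=ray(f,px)@f['R'];c=-f['R'].T@f['t'];P=c+d*(((ctr-c)@n)/(d@n))[:,None]
up=np.array([0,0,1])-n*n[2];up/=np.linalg.norm(up);le=np.cross(n,up);Q=P-P.mean(0);a=np.radians(-75+30*np.arange(6))
r=least_squares(lambda p:np.r_[Q@up-p[0]-p[3]*np.cos(a+p[2]),Q@le-p[1]+p[3]*np.sin(a+p[2])],[0,0,0,.03])
C=P.mean(0)+up*r.x[0]+le*r.x[1];print(C,'roll deg',np.degrees(r.x[2]),r.x[3],(r.fun*1000).round(2))
W=np.arctan2(-n[1],-n[0]);pickle.dump((C,W),open('knob.pkl','wb'));print(np.degrees(W))
# fingertip location in tool frame (open), pad columns
from scipy.spatial.transform import Rotation as Ro
s=ctrl.sense();R=Ro.from_euler('xyz',s['ee_rot']).as_matrix();uu=[[u,v] for u in range(188,216) for v in range(232,310)]+[[u,v] for u in range(293,322) for v in range(232,310)]
t=(dep(f,uu)-s['position'])@R;k=(t[:,2]<-.005)&(np.abs(t[:,0])<.02)&(t[:,2]>-.08);print('tips: x range',t[k,0].min(),t[k,0].max(),'y',t[k,1].min(),t[k,1].max(),'z max',np.percentile(t[k,2],[50,95,99,100]))
E
python3 k.py 0.05 0 0 -75
```

```text
[ 0.5123 -0.3531  0.1519] roll deg 0.028355157435595347 0.03716268315997769 [-0.12  0.    0.09  0.    0.06 -0.04  0.08 -0.1  -0.06 -0.03  0.    0.1 ]
5.272835646782169
tips: x range -0.012656094365690557 0.015319134888056644 y -0.03540385995044016 0.03390205085179606 z max [-0.0471 -0.0245 -0.0205 -0.0171]
turn [ -6.91   1.34 -75.49] shift post [ 0.0066 -0.0054  0.0003] pre [-0.0035 -0.0077  0.0012] now off/up/left [ 0.0503 -0.0035  0.0078] j [ 1.6   0.72 -1.1   2.16  1.82  0.1   0.66] F [0.1 0.1 0.2] t 29.45
```

```bash
python3 -m inch '[[0,0,0,-0.7,0,-8.4,0.5],[0,0,0,-0.7,0,-8.4,0.5],[0,0,0,-0.7,0,-8.4,0.5],[0,0,0,-0.7,0,-8.4,0.5],[0,0,0,0,0,-8.4,0.5],[0,0,0,0,0,-8.4,0.5],[0,0,0,0,0,-8.4,0.5],[0,0,0,0,0,-8.4,0.5],[0,0,0,0,0,-8.4,0.5],[0,0,0,0,0,0,0.5]]' 60;python3 k.py 0.05 0 0 -75
```

```text
t: 30.45
position: [0.4764, -0.3441, 0.1816]
ee_rot: [-2.381, 0.189, -1.739]
force: [0.2, 0.3, 0.6]
gripper_width: 0.0638
gripper_force: 0.0
turn [-5.13 -1.18 -3.27] shift post [ 0.0099 -0.0106 -0.0049] pre [ 0.0094 -0.0115 -0.0037] now off/up/left [ 0.0451 -0.0076  0.0123] j [ 1.56  0.7  -1.02  2.16  1.55  0.01  2.19] F [0.2 0.3 0.6] t 30.45
```

```bash
python3 -m inch '[[0.005,-0.006,0.004,-2.5,-0.6,-1.6,0.5],[0.005,-0.006,0.005,-2.5,-0.6,-1.6,0.5],[0,0,0,0,0,0,0.5],[0,0,0,0,0,0,0.5]]'|head -3;python3 k.py 0.04 0 0 -75
```

```text
t: 30.85
position: [0.4889, -0.359, 0.1808]
ee_rot: [-2.424, 0.165, -1.715]
turn [-2.38 -1.32 -1.36] shift post [-0.0035  0.0013 -0.0025] pre [-0.0034  0.0013 -0.0027] now off/up/left [ 0.0375  0.0003 -0.0037] j [ 1.64  0.86 -1.28  2.07  1.27  0.32  2.55] F [ 0.6 -0.6  0.4] t 30.85
```

```bash
python3 -m inch '[[-0.003,0.001,0,-2.4,-1.3,-1.4,0.5],[0,0,0,0,0,0,0.5],[0,0,0,0,0,0,0.5]]'|head -3;python3 k.py 0.02 0 0 -75
```

```text
t: 31.15
position: [0.4881, -0.3563, 0.1812]
ee_rot: [-2.463, 0.16, -1.681]
turn [ 0.14 -0.32  0.28] shift post [-0.0009  0.0004  0.0181] pre [-0.001   0.0003  0.0181] now off/up/left [ 0.0381  0.0001 -0.001 ] j [ 1.63  0.87 -1.31  2.04  1.12  0.39  2.71] F [-0.4 -0.4  0.4] t 31.15
```

```bash
python3 -m inch '[[-0.001,0,0.01,0,0,0,0.5],[0,0,0.01,0,0,0,0.5],[0,0,0.005,0,0,0,0.5],[0,0,0,0,0,0,0.5],[0,0,0,0,0,0,0.5]]'|head -4;python3 k.py -0.012 0 0 -75
```

```text
t: 31.65
position: [0.5041, -0.3539, 0.1619]
ee_rot: [-2.463, 0.162, -1.68]
force: [-0.6, -0.1, -0.4]
turn [ 0.17 -0.19  0.27] shift post [-0.      0.0002  0.0249] pre [-0.0001  0.0001  0.0249] now off/up/left [ 0.0129  0.0002 -0.0001] j [ 1.57  0.88 -1.22  2.03  1.18  0.34  2.65] F [-0.6 -0.1 -0.4] t 31.65
```

```bash
python3 -m inch '[[0,0,0.008,0,0,0,0.5],[0,0,0.007,0,0,0,0.5],[0,0,0.004,0,0,0,0.5],[0,0,0.002,0,0,0,0.5],[0,0,0,0,0,0,0.5],[0,0,0,0,0,0,0.5]]'|head -4;python3 k.py -0.012 0 0 -75
```

```text
t: 32.25
position: [0.5178, -0.3528, 0.1456]
ee_rot: [-2.463, 0.163, -1.679]
force: [0.5, 0.8, -0.1]
turn [ 0.16 -0.14  0.25] shift post [-0.0001  0.0002  0.0036] pre [-0.0001  0.0002  0.0036] now off/up/left [-0.0084  0.0002 -0.0002] j [ 1.51  0.88 -1.15  2.03  1.24  0.29  2.59] F [ 0.5  0.8 -0.1] t 32.25
```

Now close on the bar.

```bash
python3 -m inch '[[0,0,0,0,0,0,0],[0,0,0,0,0,0,-0.4],[0,0,0,0,0,0,-0.7],[0,0,0,0,0,0,-1],[0,0,0,0,0,0,-1],[0,0,0,0,0,0,-1],[0,0,0,0,0,0,-1]]' 50;python3 k.py -0.0085 0 0 -75
```

```text
t: 32.95
position: [0.5172, -0.3529, 0.1454]
ee_rot: [-2.464, 0.163, -1.68]
force: [-5.9, 0.6, 4.0]
gripper_width: 0.0111
gripper_force: 49.2
turn [ 0.21 -0.17  0.2 ] shift post [-0.0003 -0.0003  0.0004] pre [-0.0003 -0.0003  0.0004] now off/up/left [-0.0081 -0.0004 -0.0002] j [ 1.51  0.88 -1.15  2.03  1.24  0.29  2.59] F [-5.9  0.6  4. ] t 32.95
```

```bash
python3 -m inch '[[0,0,-0.0015,0,0,0,-1],[0,0,0,0,0,7.5,-1],[0,0,0,0,0,7.5,-1],[0,0,0,0,0,7.5,-1],[0,0,0,0,0,7.5,-1]]';python3 k.py -0.0085 0 0 -45
```

```text
t: 33.45
position: [0.5168, -0.3527, 0.1454]
ee_rot: [-2.61, 0.47, -2.136]
force: [7.3, 0.5, -9.3]
gripper_width: 0.0109
gripper_force: 50.9
turn [ 0.17 -0.2  -0.08] shift post [-0.0005 -0.0005  0.0006] pre [-0.0005 -0.0005  0.0006] now off/up/left [-0.0079 -0.0007 -0.    ] j [ 1.47  0.82 -1.05  2.03  1.07  0.2   2.22] F [ 7.3  0.5 -9.3] t 33.45
```

```bash
python3 -m inch '[[0,0,0.001,0,0,7.5,-1],[0,0,0,0,0,7.5,-1],[0,0,0,0,0,7.5,-1],[0,0,0,0,0,7.5,-1]]'|head -5;python3 k.py -0.0085 0 0 -15;python3 -m inch '[[0,0,0,0,0,7.5,-1],[0,0,0,0,0,7.5,-1],[0,0,0,0,0,7.5,-1],[0,0,0,0,0,7.5,-1]]'|head -5;python3 k.py -0.0085 0 0 15
```

```text
t: 33.85
position: [0.5167, -0.3525, 0.1452]
ee_rot: [-2.93, 0.665, -2.716]
force: [-1.2, 1.1, -0.7]
gripper_width: 0.0109
turn [ 0.03 -0.31 -0.05] shift post [-0.0008 -0.0004  0.0005] pre [-0.0008 -0.0004  0.0005] now off/up/left [-0.008  -0.0009  0.0002] j [ 1.43  0.78 -0.97  2.03  0.84  0.15  1.91] F [-1.2  1.1 -0.7] t 33.85
t: 34.25
position: [0.5167, -0.3521, 0.1452]
ee_rot: [2.93, 0.665, 2.898]
force: [-2.7, 0.7, -0.4]
gripper_width: 0.0112
turn [-0.1  -0.3  -0.04] shift post [-0.001  -0.0003  0.0004] pre [-0.001  -0.0003  0.0004] now off/up/left [-0.0081 -0.0009  0.0006] j [ 1.41  0.76 -0.92  2.03  0.59  0.12  1.62] F [-2.7  0.7 -0.4] t 34.25
```

```bash
python3 -m inch '[[0,0,0,0,0,7.5,-1],[0,0,0,0,0,7.5,-1],[0,0,0,0,0,7.5,-1],[0,0,0,0,0,7.5,-1],[0,0,0,0,0,0,-1],[0,0,0,0,0,0,-1]]'|head -5;python3 k.py -0.0085 0 0 45;python3 -m inch '[[0,0,0,0,0,0,-0.5],[0,0,0,0,0,0,0],[0,0,0,0,0,0,0.4],[0,0,0,0,0,0,0.6],[0,0,0,0,0,0,0.6],[0,0,0,0,0,0,0.6]]';python3 k.py 0.06 0 0 45
```

```text
t: 34.85
position: [0.5168, -0.3519, 0.1453]
ee_rot: [2.613, 0.472, 2.325]
force: [-2.4, 1.7, -0.7]
gripper_width: 0.0113
turn [-0.2  -0.22  0.38] shift post [-0.0011 -0.0001  0.0004] pre [-0.0011 -0.0001  0.0004] now off/up/left [-0.0081 -0.0007  0.0008] j [ 1.39  0.74 -0.89  2.03  0.33  0.1   1.35] F [-2.4  1.7 -0.7] t 34.85
t: 35.45
position: [0.5175, -0.353, 0.1461]
ee_rot: [2.612, 0.473, 2.321]
force: [0.1, -0.6, -0.8]
gripper_width: 0.0687
gripper_force: 0.0
turn [-0.21 -0.05  0.26] shift post [ 0.0004  0.0001 -0.0678] pre [ 0.0005 -0.0002 -0.0678] now off/up/left [-0.0078  0.0002 -0.0003] j [ 1.39  0.74 -0.89  2.03  0.33  0.1   1.35] F [ 0.1 -0.6 -0.8] t 35.45
```

Retreat straight out along the normal and look, together with the top camera.

```bash
python3 -m inch '[[0,0,-0.01,0,0,0,0.6],[0,0,-0.015,0,0,0,0.6],[0,0,-0.02,0,0,0,0.6],[0,0,-0.02,0,0,0,0.6],[0,0,-0.02,0,0,0,0.6],[0,0,0,0,0,0,0.6]]'|head -5;python3 k.py 0.06 0 0 45
python3 - <<'E'
from h import *
C,W=pickle.load(open('knob.pkl','rb'))
f=ctrl.grab_frame('wrist');N=Rz(W)@[-.643,0,.766]
u,v=proj(f,[C+N*.02])[0].astype(int);print(u,v)
a=cv2.resize(f['color'][max(0,v-50):v+50,max(0,u-60):u+60],(480,400),interpolation=cv2.INTER_CUBIC)
g=ctrl.grab_frame('top');b=cv2.resize(g['color'][90:245,85:315],(690,465)[:2]);o=np.zeros((600,800,3),np.uint8)
h=cv2.resize(a,(420,350));o[:350,:420]=h;b=cv2.resize(g['color'][95:235,225:310],(364,600));o[:,430:794]=b
c=cv2.resize(g['color'][110:240,85:185],(300,240)[:2]);o[355:595,:300]=c
cv2.imwrite('pics/fin.png',o[:,:,::-1])
E
```

```text
t: 36.05
position: [0.4623, -0.3592, 0.2129]
ee_rot: [2.613, 0.476, 2.319]
force: [0.9, -0.3, -0.4]
gripper_width: 0.0681
turn [-0.32  0.13  0.22] shift post [0.0015 0.0006 0.0191] pre [0.0016 0.0007 0.0191] now off/up/left [ 0.0791  0.0007 -0.0015] j [ 1.64  0.67 -1.11  2.04  0.3   0.27  1.39] F [ 0.9 -0.3 -0.4] t 36.05
255 201
```

View pics/fin.png

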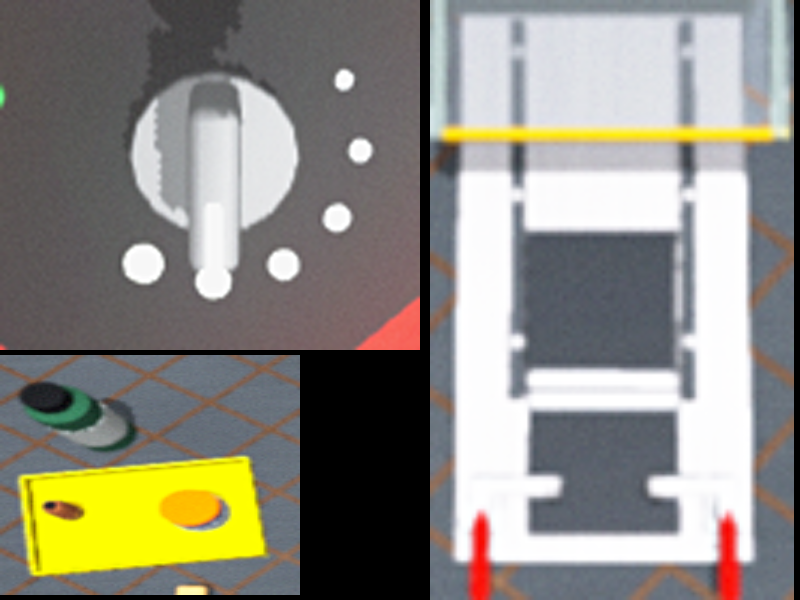

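The selector points at the fifth dot, the tin stands in the tray, and the coupon is against the clamped plate. One last numeric gap check: the overall plate length should be 205 mm.

Run:
```python
from h import *
F=[.5854,-.033,-.1033]
ims=[ctrl.grab_frame('top') for _ in range(6)];g=np.mean([i['color'].astype(float) for i in ims],0).mean(2).astype(np.float32);f=ims[0]
f0=pickle.load(open('top.pkl','rb'));g0=f0['color'].mean(2).astype(np.float32)
x=np.arange(-.2,.08,.0005);ys=np.arange(-.02,.0201,.002)
def prof(g,z):
    return np.mean([cv2.remap(g,*[m.astype(np.float32).reshape(-1,1) for m in proj(f,np.c_[x,0*x+y,0*x+z]@Rz(F[2]).T+[F[0],F[1],0]).T],cv2.INTER_LINEAR).ravel() for y in ys],0)
def cross(p,lo,hi,name):
    k=(x>lo)&(x<hi);q=p[k];m=(q.min()+q.max())/2;i=np.nonzero(np.diff(np.sign(q-m)))[0];print(name,(x[k][i]*1000).round(2),q.min().round(),q.max().round())
p=prof(g,.017);q=prof(g0,.017)
cross(p,-.172,-.155,'clamped near edge');cross(p,.03,.05,'loose far edge');cross(p,-.1,-.078,'clamped dark->bright');cross(p,-.066,-.05,'loose bright->dark')
cross(q,-.172,-.155,'before: clamped near');cross(q,.07,.09,'before: loose bright->dark')
print('line',(x[(x>-.08)&(x<-.06)][::2]*1000).tolist(),p[(x>-.08)&(x<-.06)][::2].round(),)
```

```text
clamped near edge [-166.5] 99.0 255.0
loose far edge [35.5] 81.0 255.0
clamped dark->bright [-85.5] 90.0 255.0
loose bright->dark [-57.5] 88.0 255.0
before: clamped near [-166.5] 95.0 255.0
before: loose bright->dark [77.5] 101.0 255.0
line [-79.9999999999999, -78.9999999999999, -77.9999999999999, -76.9999999999999, -75.9999999999999, -74.9999999999999, -73.9999999999999, -72.9999999999999, -71.9999999999999, -70.9999999999999, -69.9999999999999, -68.9999999999999, -67.9999999999999, -66.99999999999989, -65.99999999999989, -64.99999999999989, -63.99999999999989, -62.999999999999886, -61.999999999999886, -60.999999999999886] [255. 255. 255. 255. 255. 250. 245. 239. 238. 237. 237. 243. 249. 254.
 255. 255. 255. 255. 255. 247.]
```

```bash
python3 -c "
from workcell import ctrl
print(ctrl.close_job())"
```

```text
the job is handed in; nothing more can be done
None
```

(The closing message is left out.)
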